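# Move a charged battery pack from the charging dock to the test cradle

### The arm

A 6-joint arm with a two-finger parallel gripper is mounted at the origin on a cart in front of the work surface, level with it; the furniture and walls round the work are solid. World frame = base frame: x ahead of the robot, y to its left, z up, the work surface at z = 0. Lengths are in m, angles in rad, forces in N, time in s.
With the tool pointing down it reaches from about 0.35 to 0.85 m from the base axis. Payload 8.1 kg.
Tool frame: the origin (TCP) lies on the centre line of the jaws, within the pads' length; the fingertips stand 19 mm ahead of it and the grasp point (between the pads) is the TCP (robot.tips_ahead is the distance from the TCP to the fingertips, in m); y points along the fingers, z is the direction in which the jaws open and shut, and the axes are right-handed (so a half turn about y gives the same grasp; the last joint's range is limited). The gripper opens to 93 mm and grips with 3 to 60 N. Pads are 15 mm wide; open, the fingers measure 128 mm over their backs; the gripper's body (75 mm by 188 mm) begins 65 mm behind the grasp point.
Start: joints at [1.237, 0.13, 1.488, -0, 1.523, -0.085], TCP at [0.148, 0.582, 0.238] pointing down, gripper open.
Joint ranges: [-2.96, 2.96], [-0.89, 2.26], [0.02, 2.5], [-1.34, 4.48], [0, 2.73], [-2.66, 2.66]. Speed limits (rad/s): [2.39, 2.39, 2.79, 3.14, 3.14, 3.14].

### API

Orientations are given as a rotation vector (axis times angle).
In Python, from plant import robot, imaging, models gives the robot as it stands.
- The arm moves only by the tool carry_out, never from a script. Its argument "motion" is one flat list of numbers, 7 for each row, row after row: the shift along the tool's x, y, z in m, then the turn, a rotation vector about the tool's x, y, z in degrees, then the opening, from -1 (shut) to 1 (fully open). A call has exactly 5 rows; each row shifts and turns the pose as measured when the row begins, along the tool's axes as they then stand; what a row does not reach is not made up. A row lasts 1/10 s, in which the tool goes at most 50 mm and 8.59 degrees, less where a joint would pass 70% of its speed; a pose out of reach is approached as far as the arm can. A call is refused whole if a number of a shift passes 0.05 or a number of a turn 8.59, either way. A call with a gripper value outside its range is refused whole. The fingers move at their own pace and stop on an object; "squeeze" is the grip in N (left out, the last holds). Time passes only in rows, so rows that do not move let the fingers close, or fill a call up. It gives the time, the measured TCP pose, the force and the opening at its end, in the units of the state.
- robot.read_state(): the state, without advancing time (a new reading comes with each control period).
- imaging.read_camera(name): name is "side" or "top"; returns the picture (420x560x3 uint8, blue, green, red); there is no depth.
- imaging.camera_model(name): a dict with "K" (3x3 intrinsics, pixels), "k1" (the pictures are not rectified: a ray, as slopes to the right and down, at radius r is drawn at 1 + k1 r^2 times it, then the intrinsics apply), "position" and "orientation" of the camera in the world. Camera axes: x right, y down, z forward; pixel columns grow to the right and rows downward; lengths in m; the calibration is good to about 2 mm. A picture is of the moment at which its call begins. camera_model takes no time and is no camera call.
- robot.close_job(): hands the job in, once; it reports no verdict.
Trained networks look in the newest picture that a camera, given by its name, has taken for a name from the list of things; names that differ only in an ending like _2 or _b are one class to them, and where a whole thing is asked for, a point or a joint stands for the part that bears it (a point fixed in the world has none). Each returns a list of dicts, best first, with "confidence" (0 to 1); they miss things now and then, are a little off and sometimes report something else, mostly with a low value. They report only what shows in the picture. A call takes as long as a camera call.
- models.outline_of(camera, thing): "pixels" (420x560 bool, what is visible of it) and "pixel" ([column, row] in pixels, amid what is visible of it).
The state is a dict: "t": time; "q": joint angles; "dq": joint speeds; "joint_torque": joint torques, N m; "tool_pos": TCP position; "orientation": TCP orientation; "force": force on the tool from outside, world axes, zero at the start; "wrist_torque": the same for the moment, N m; "opening": finger opening in m.
Only numpy, scipy, OpenCV 4.12 (cv2) and the standard library are available. Lean on these libraries where they do the work, as an engineer would, in place of code of your own. Each camera call takes 0.05 s, during which the arm holds its last target.

### The job

Switch the charging dock off at its red rocker, then draw the battery pack out of the dock past its spring catch. Set it, without dropping it, flat and fully home in the pocket of the test cradle, terminals towards the cell tester, and then close the blue contact bridge down over it. Do not tip the pack over and leave the other things on the bench where they are.

Things in the scene. Friction and masses are not known exactly. Their poses are not given: they have to be found in the camera images.
- pack: Battery pack, black, 0.3 kg, 60 mm long (x, gripped front to back) and 84 mm wide (y). Origin: centre of its underside; +x to its terminal end, z up. The lowest 9 mm is a flange 84 mm wide, x = -30 to +22 mm, with a notch in each side at x = +8; above it a body 72 mm wide, same length, flat top z = 24 mm. At x = +22 to +30 a grey terminal tongue, 50 mm wide, 20 mm high.
- pack_ridge (a point): Top middle of the yellow grip ridge that stands across the pack's top (to hook or pinch): 52 mm long along the pack's y, 8 mm thick (x = -22 to -14 mm), 14 mm above the pack's flat top.
- pack_terminals (a point): Centre of the pack's terminal end: x = +30, z = 10 mm in the pack's frame.
- charger_dock: Charging dock, fixed: grey housing (x = 31 to 87 mm, 46 mm high) behind a black bed (110 mm wide, top z = 8 mm, front edge x = -75 mm). Origin under the centre of a fully plugged-in pack, on the dock's underside, 6 mm above the bench; x points from the open front to the housing. The pack lies on the bed, terminals to +x, and is drawn out straight towards -x.
- rail_mouth (a point): Front of the dock's guide rails, on the bed at mid-width (dock x = -4 mm). Rails run to x = +32, 43 to 55 mm either side; their lips (top z = 24 mm) hold the pack's flange down: it can be lifted only after sliding out 28 mm or more (45 mm leaves room for a finger behind it). Sprung pins in the rails snap into the pack's notches: about 15 N to pull free, over in the first 8 mm.
- charger_switch (a joint): Red rocker switch on top of the dock's housing: 0 = on (its half towards the open front stands up), 0.4 rad = off (that half pressed down level). Stays where it is left; takes about 5 N.
- switch_near_end (a point): Top of the rocker's raised end, to be pressed for off: it goes down about 7 mm, to 51 mm in the dock's frame. The rocker is 24 mm wide (dock's y), each half 20 mm long; the axle lies 15 mm farther to the dock's +x.
- test_cradle: Test cradle, fixed: steel plate (112 mm wide) with a light grey pocket for the pack, behind it a blue hinged contact bridge, at the back a black cell tester with green display (88 mm wide, top z = 86 mm, front face x = 125 mm). Origin under the pocket's centre, on the plate's underside, 6 mm above the bench (heights from there); x points to the tester.
- pocket (a point): Centre of the pocket's floor (z = 10 mm), axes as the cradle: a seated pack's origin, heading and +x match it. The pocket is 9 mm deep (rim z = 19 mm, 3 mm sloped lead-in), with the outline of the pack's flange and tongue plus 2 mm play all round, tongue end to +x. Walls 10 mm thick.
- contact_bridge (a joint): Hinge of the contact bridge, axle along the cradle's y: 0 = closed, level, its pad just above the seated pack's top; 1.65 to 1.8 rad = open, leaning back past upright. Stiff: stays where it is left; takes about 2 N at its grip.
- bridge_hinge (a point): Middle of the bridge's axle: cradle x = 70 mm, z = 39.5 mm. Does not move.
- bridge_grip (a point): Middle of the back face (top face when closed) of the bridge's cross grip, a bar 56 mm long (cradle's y), 10 mm thick, 62 mm from the axle; moves with the bridge, which ends 67 mm from the axle.
- cell_block: shrink-wrapped block of round cells, cream, 50x85x52 mm; leave it alone; origin: centre of its underside.
- tweezers: black tweezers, 13x130x9 mm; leave it alone; origin: centre of its underside.

How it is judged:
By the outcome, as a careful person would: the job done as asked, in the order asked, and still so for the second after the job is handed in, with the robot touching nothing.
It also fails if it takes over 48 s, if anything falls off the work surface, if the arm or the gripper's body presses on something with over 40 N, if the wrist force passes 120 N, or if a joint passes its speed limit or range.

## Working session

There is one attempt and no reset: what is moved stays moved. The work goes in short steps, Python scripts to look and compute and a tool call to move; the robot and the scene stay as the last step left them, time stands still between calls to the robot, and variables do not carry over. Pictures are saved under pics/ and viewed, and the job is handed in when it is done.

Besides the shell and the picture viewer there is one more tool, called after "Emit:" as a command line: name --argument value ..., lists and objects as JSON in quotes. carry_out: Moves the arm, as the interface text tells. Its arguments: {"type":"object","properties":{"motion":{"type":"array","items":{"type":"number"}},"squeeze":{"type":"number"}},"required":["motion"]}

```bash
ls -la; mkdir -p pics; python3 - <<'E'
from plant import robot, imaging, models
import cv2
s=robot.read_state(); print({k:s[k] for k in s})
for n in("side","top"):
    im=imaging.read_camera(n); cv2.imwrite(f"pics/{n}0.png",im); print(n,imaging.camera_model(n))
print(robot.tips_ahead, robot.read_state()["t"])
E
```

```text
total 12
drwxr-xr-x  3 agent agent 4096 Dec  5 22:28 .
drwxr-xr-x 23 root  root  4096 Dec  5 22:28 ..
drwxr-xr-x  2 agent agent 4096 Dec  5 22:28 pics
{'t': 0.0, 'q': array([ 1.23661880e+00,  1.31161259e-01,  1.48926829e+00, -5.48001417e-06,
        1.52298711e+00, -8.54008605e-02]), 'dq': array([ 0.00228789,  0.00052371,  0.00088541,  0.00032933, -0.00046977,
        0.00051391]), 'joint_torque': array([ 9.49876230e-04, -5.59858990e+01, -4.91743541e+01,  7.70156574e-02,
        3.56639957e-02, -7.95817556e-06]), 'tool_pos': array([0.14753794, 0.58103265, 0.23659339]), 'orientation': array([-1.56374598,  0.19564009, -0.19505044]), 'force': array([-0.20774911,  0.6931668 , -0.33316676]), 'wrist_torque': array([-0.00521226,  0.04134375, -0.00798093]), 'opening': 0.0925826562031057}
side {'K': array([[462.85123015,   0.        , 278.48887898],
       [  0.        , 462.85123015, 209.86812592],
       [  0.        ,   0.        ,   1.        ]]), 'k1': -0.029783378652835542, 'position': array([ 0.59823913, -0.50362392,  0.47593344]), 'orientation': array([-2.05552449, -0.0850884 ,  0.05040867])}
top {'K': array([[407.15322547,   0.        , 275.95350743],
       [  0.        , 407.15322547, 211.68251452],
       [  0.        ,   0.        ,   1.        ]]), 'k1': -0.11999450050296359, 'position': array([0.40922432, 0.22216572, 1.04193173]), 'orientation': array([-2.17377141,  2.12206857, -0.13602521])}
0.019 0.1
```

View pics/top0.png

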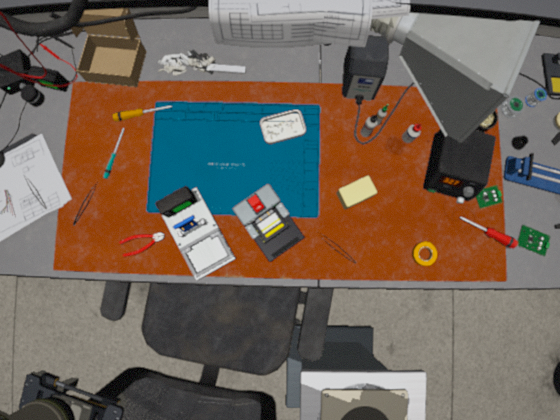

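View pics/side0.png

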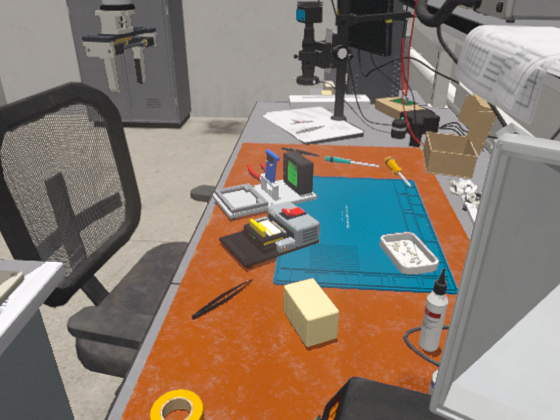

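The top view shows the cradle around (197,232), the dock around (268,222), the cell block at (357,191), and the tweezers at (338,248). The side view shows the same objects. I'll zoom in next.

```bash
cat > h.py <<'E'
import numpy as np, cv2
from scipy.spatial.transform import Rotation as R
from plant import robot, imaging, models
def cam(n):
    m=imaging.camera_model(n); return m["K"],m["k1"],np.array(m["position"]),R.from_rotvec(m["orientation"])
def proj(n,P):
    K,k,p,Ro=cam(n); c=Ro.inv().apply(np.atleast_2d(P)-p); s=c[:,:2]/c[:,2:]; r2=(s**2).sum(1,keepdims=True); s=s*(1+k*r2)
    return s*K[0,0]+K[:2,2]
def ray(n,px):
    K,k,p,Ro=cam(n); d=(np.atleast_2d(px)-K[:2,2])/K[0,0]; s=d.copy()
    for _ in range(20): s=d/(1+k*(s**2).sum(1,keepdims=True))
    return p,Ro.apply(np.c_[s,np.ones(len(s))])
def onz(n,px,z):
    p,d=ray(n,px); return p+d*((z-p[2])/d[:,2])[:,None]
def crop(n,c0,r0,w,h,f,fn,pts=[],im=None):
    im=imaging.read_camera(n) if im is None else im
    o=cv2.resize(im[r0:r0+h,c0:c0+w],None,fx=f,fy=f,interpolation=cv2.INTER_CUBIC)
    for i,q in enumerate(pts):
        a=(int((q[0]-c0+.5)*f),int((q[1]-r0+.5)*f)); cv2.circle(o,a,2,(255,0,255),-1)
    cv2.imwrite(fn,o)
E
python3 - <<'E'
from h import *
a=cv2.imread("pics/top0.png");b=cv2.imread("pics/side0.png")
crop("top",140,175,170,110,4.5,"pics/t1.png",im=a)
crop("side",200,140,130,130,4.6,"pics/s1.png",im=b)
E
```

```text
(no output)
```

View pics/t1.png

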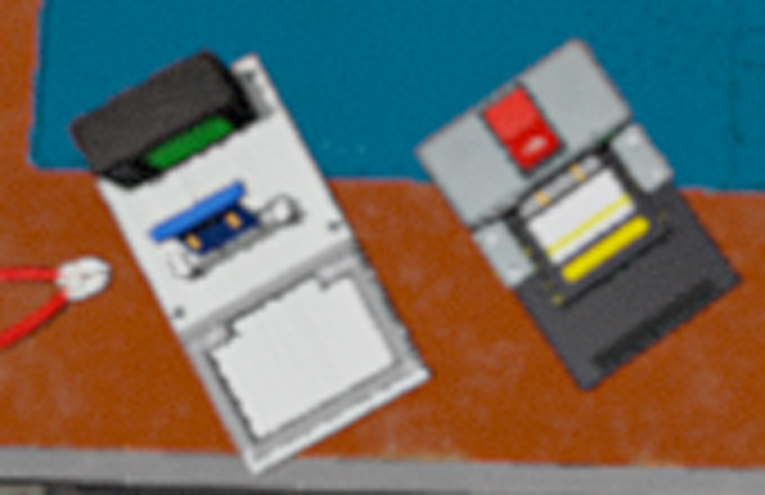

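View pics/s1.png

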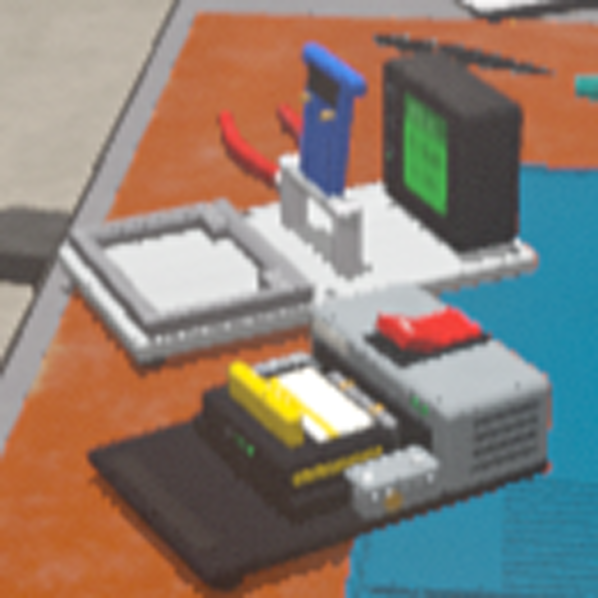

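```bash
cat > fit.py <<'E'
from h import *
from scipy.optimize import least_squares
T=lambda p:(np.array(p)+.5)/4.5-.5+[140,175]
S=lambda p:(np.array(p)+.5)/4.6-.5+[200,140]
def W(pose,P):
    x,y,a=pose[:3]; P=np.array(P,float)/1000; c,s=np.cos(a),np.sin(a)
    return np.c_[x+c*P[:,0]-s*P[:,1],y+s*P[:,0]+c*P[:,1],P[:,2]+.006]
D=[("top",(-75,55,8),T((587,390))),("top",(-75,-55,8),T((740,278))),("top",(87,'h',46),T((415,152))),("top",(87,'-h',46),T((577,40))),
("top",(31,'h',46),T((472,228))),("top",(31,'-h',46),T((632,113))),("top",(-18,0,46),T((605,250))),
("side",(-75,55,8),S((92,457))),("side",(-75,-55,8),S((215,583))),("side",(31,'-h',46),S((438,412))),("side",(87,'-h',46),S((550,378))),("side",(31,'h',46),S((315,315))),("side",(-18,26,46),S((232,365))),("side",(-18,-26,46),S((303,405)))]
def res(v):
    r=[]
    for n,P,u in D:
        P=[(v[3] if q=='h' else -v[3] if q=='-h' else q) for q in P]
        r+=list(proj(n,W(v,[P]))[0]-u)
    return np.array(r)
if __name__=="__main__":
    f=least_squares(res,[.3,.2,.55,55],x_scale=[.01,.01,.1,1],loss='soft_l1')
    print(f.x,np.degrees(f.x[2])); print(np.round(res(f.x).reshape(-1,2),1))
    for n in ("top","side"):
        idx=[i for i,d in enumerate(D) if d[0]==n]
        print(n,)
E
python3 fit.py
python3 - <<'E'
from h import *
for t in ["charger_dock","test_cradle","pocket","pack","pack_ridge","bridge_grip","contact_bridge","charger_switch","switch_near_end"]:
  for n in("top","side"):
    try: print(t,n,[(round(d["confidence"],2),np.round(d["pixel"],1),d["pixels"].sum()) for d in models.outline_of(n,t)][:2])
    except Exception as e: print(t,n,e)
print(robot.read_state()["t"])
E
```

```text
[ 0.51369296  0.24567829  0.64839027 52.13699156] 37.15002602247592
[[-0.2  0.6]
 [ 1.2 -0.1]
 [ 0.4 -1.2]
 [-1.2 -0.6]
 [ 0.8  0.3]
 [-0.2  1.2]
 [ 0.2 -0.8]
 [-1.4 -1.3]
 [-0.4 -0.9]
 [ 0.9  0.2]
 [ 1.2 -0.4]
 [-2.  -1.1]
 [ 0.9 -0.1]
 [-0.3  2.9]]
top
side
charger_dock top [(0.6, array([264.8, 212.7]), np.int64(2068))]
charger_dock side [(0.96, array([284.8, 237.1]), np.int64(2867))]
test_cradle top [(0.87, array([194.6, 229.2]), np.int64(4045)), (0.55, array([255. , 202.8]), np.int64(137))]
test_cradle side []
pocket top [(0.92, array([197.2, 232.4]), np.int64(3985))]
pocket side [(0.66, array([273.9, 191.5]), np.int64(3706)), (0.58, array([219.2, 303.9]), np.int64(448))]
pack top [(0.84, array([269.8, 225.2]), np.int64(707))]
pack side [(0.93, array([265.9, 232. ]), np.int64(984))]
pack_ridge top [(0.6, array([270.6, 224.7]), np.int64(751)), (0.43, array([257. , 203.1]), np.int64(144))]
pack_ridge side [(0.76, array([263.8, 231.5]), np.int64(1002)), (0.31, array([216. , 302.5]), np.int64(442))]
bridge_grip top [(0.84, array([186.1, 224.1]), np.int64(234)), (0.51, array([264.8, 214.9]), np.int64(2000))]
bridge_grip side [(0.82, array([272.2, 169.6]), np.int64(405)), (0.72, array([215. , 300.1]), np.int64(364))]
contact_bridge top [(0.65, array([187. , 226.2]), np.int64(271))]
contact_bridge side [(0.59, array([269.7, 166.4]), np.int64(354))]
charger_switch top [(0.63, array([254.5, 204.4]), np.int64(127))]
charger_switch side [(0.51, array([290.8, 210.2]), np.int64(151))]
switch_near_end top [(0.62, array([255.7, 203.8]), np.int64(162))]
switch_near_end side [(0.61, array([290.8, 211.1]), np.int64(123))]
1.0
```

```bash
cat > ov.py <<'E'
from fit import *
def box(x0,x1,y0,y1,z0,z1):
    c=[(x,y,z) for x in(x0,x1) for y in(y0,y1) for z in(z0,z1)]
    return [(c[i],c[j]) for i in range(8) for j in range(i+1,8) if sum(a!=b for a,b in zip(c[i],c[j]))==1]
def loop(p,z): return [((*p[i],z),(*p[(i+1)%len(p)],z)) for i in range(len(p))]
def draw(im,n,pose,segs,c0,r0,f,col):
    for a,b in segs:
        q=(proj(n,W(pose,[a,b]))-[c0,r0]+.5)*f
        cv2.line(im,tuple(int(v) for v in q[0]),tuple(int(v) for v in q[1]),col,1,cv2.LINE_AA)
dock=box(31,87,-52,52,0,46)+loop([(-75,-55),(-75,55),(31,55),(31,-55)],8)+box(-22,-14,-26,26,32,46)
pock=[(-32,-44),(-32,44),(24,44),(24,27),(32,27),(32,-27),(24,-27),(24,-44)]
cradle=loop(pock,19)+loop(pock,10)+loop([(-42,-54),(-42,54),(42,54),(42,-54)],19)+box(125,160,-44,44,6,86)+[((70,-30,39.5),(70,30,39.5))]
def views(dp,cp,tag,ims=None,extra=[]):
    for n,c0,r0,w,h,f in(("top",140,175,170,110,4.5),("side",200,140,130,130,4.6)):
        im=cv2.imread(f"pics/{n}0.png") if ims is None else ims[n]
        o=cv2.resize(im[r0:r0+h,c0:c0+w],None,fx=f,fy=f,interpolation=cv2.INTER_CUBIC)
        if dp is not None: draw(o,n,dp,dock,c0,r0,f,(255,0,255))
        if cp is not None: draw(o,n,cp,cradle,c0,r0,f,(0,255,0))
        for pose,seg in extra: draw(o,n,pose,seg,c0,r0,f,(0,255,255))
        cv2.imwrite(f"pics/{n}_{tag}.png",o)
E
cat > fitc.py <<'E'
import fit; from ov import *
fit.D[:]=[("top",(-32,44,10),T((262,438))),("top",(-32,-44,10),T((398,360))),("top",(24,44,10),T((207,350))),
("top",(125,-44,86),T((243,83))),("top",(125,44,86),T((105,165))),("top",(160,44,86),T((72,128))),
("top",(-42,-54,19),T((425,372))),("top",(-42,54,19),T((258,462))),
("side",(-42,-54,19),S((152,333))),("side",(-42,54,19),S((72,240))),("side",(-32,-44,19),S((160,315))),("side",(42,-54,19),S((312,290))),("side",(42,54,19),S((222,203))),("side",(125,-44,86),S((455,118))),("side",(125,44,86),S((385,65)))]
f=least_squares(fit.res,[.5,.4,.5,55],x_scale=[.01,.01,.1,1],loss='soft_l1')
print(f.x,np.degrees(f.x[2]));print(np.round(fit.res(f.x).reshape(-1,2),1))
views([0.51369,0.24568,.6484],f.x[:3],"ov1")
E
python3 fitc.py
```

```text
[ 0.44046814  0.40173913  0.53318793 55.        ] 30.549418172525808
[[ 0.5 -0. ]
 [ 0.9  0.3]
 [ 2.4  0. ]
 [ 0.4  3. ]
 [-1.3  2.7]
 [-0.4 -1.8]
 [-0.1 -0.9]
 [-0.9  0.2]
 [-1.  -1. ]
 [-0.6 -1. ]
 [ 0.  -0.1]
 [ 0.9  0.3]
 [ 1.1  0.3]
 [ 2.5  0.7]
 [-0.3 -0.9]]
```

View pics/top_ov1.png

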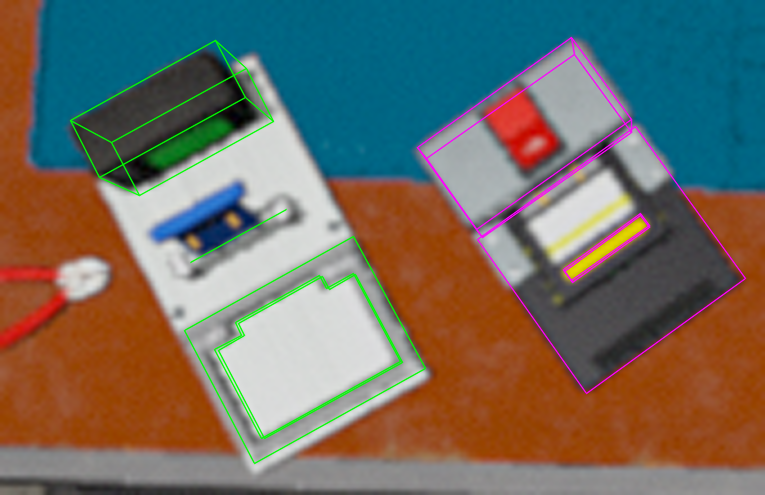

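View pics/side_ov1.png

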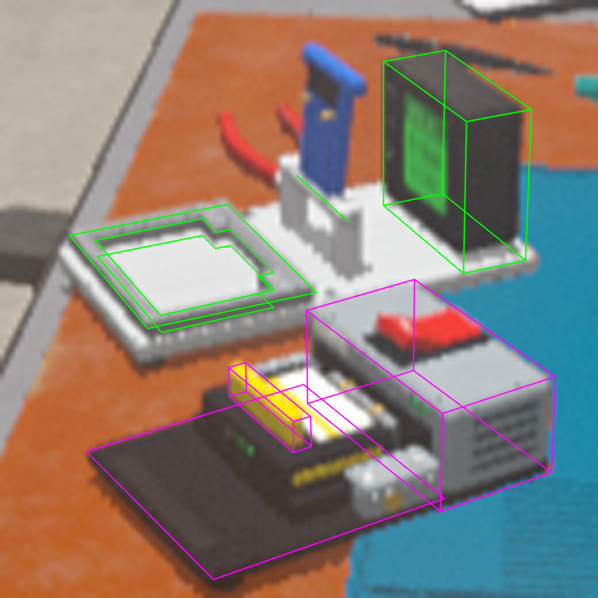

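```bash
python3 - <<'E'
from h import *
a=cv2.imread("pics/top0.png");b=cv2.imread("pics/side0.png")
crop("top",155,180,88,66+34,8,"pics/t2.png",im=a)
crop("side",210,150,110,72,7,"pics/s2.png",im=b)
E
```

```text
(no output)
```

View pics/t2.png

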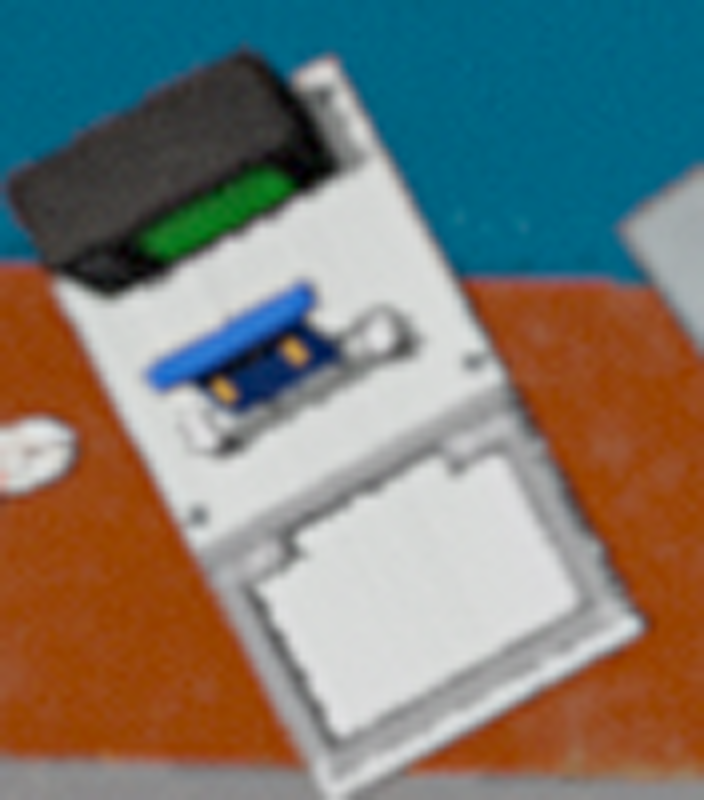

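View pics/s2.png

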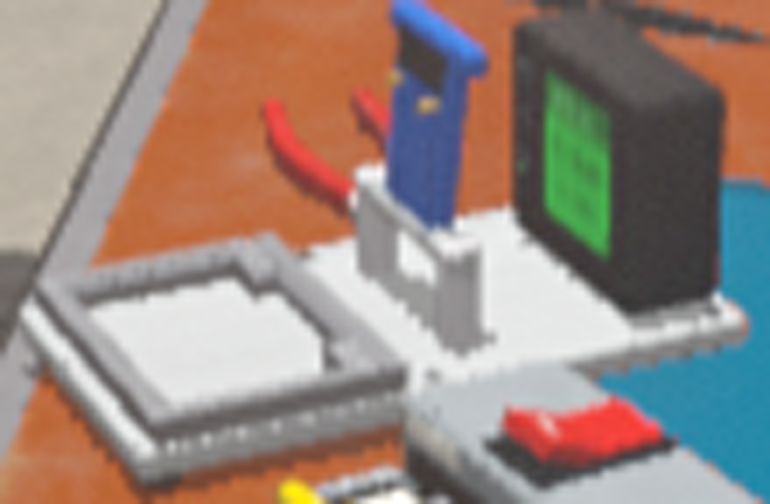

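```bash
cat > fitc2.py <<'E'
from ov import *
T=lambda p:(np.array(p)+.5)/8-.5+[155,180]
S=lambda p:(np.array(p)+.5)/7-.5+[210,150]
D=[("top",(-32,44,10),T((340,740))),("top",(-32,-44,10),T((582,605))),("top",(24,-44,10),T((510,457))),
("top",('f',56,6),T((330,798))),("top",('f',-56,6),T((645,625))),("top",('b',-56,6),T((333,58))),
("top",(42,-54,19),T((505,395))),("top",(42,54,19),T((205,560))),
("side",(-42,-54,19),S((155,425))),("side",(-42,54,19),S((40,287))),("side",(42,-54,19),S((403,370))),("side",(42,54,19),S((275,236))),
("side",('f',56,6),S((25,312))),("side",('f',-56,6),S((143,460))),("side",('b',-56,6),S((742,318)))]
def res(v,sh=True):
    r=[]
    for n,P,u in D:
        P=[(v[3] if q=='f' else v[4] if q=='b' else q) for q in P]
        r+=list(proj(n,W(v,[P]))[0]-u)
    return np.array(r)
f=least_squares(res,[.44,.4,.53,-50,170],x_scale=[.01,.01,.1,1,1],loss='soft_l1')
print(f.x,np.degrees(f.x[2]));print(np.round(res(f.x).reshape(-1,2),1))
views(None,f.x[:3],"ov2")
E
python3 fitc2.py
```

```text
[  0.43861509   0.4045132    0.53482336 -44.80218078 162.88663971] 30.643121305208226
[[ 0.2  0.6]
 [ 0.5  0.4]
 [-1.  -0.5]
 [-0.   0.1]
 [-0.6  0.1]
 [ 0.3  0.5]
 [-0.7 -1.1]
 [-0.8 -0.9]
 [-0.7  0. ]
 [-1.2 -0.3]
 [ 0.5 -0.1]
 [-0.5  0.2]
 [-0.1  1.2]
 [ 0.4  1.2]
 [ 1.1  2.3]]
```

View pics/top_ov2.png

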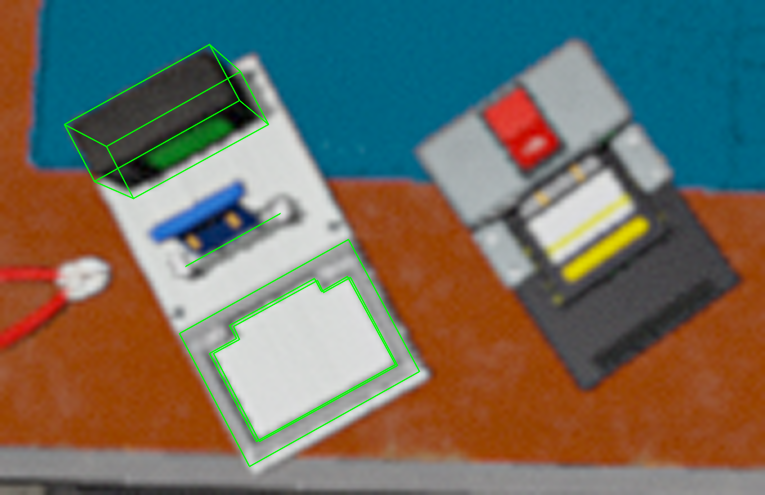

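View pics/side_ov2.png

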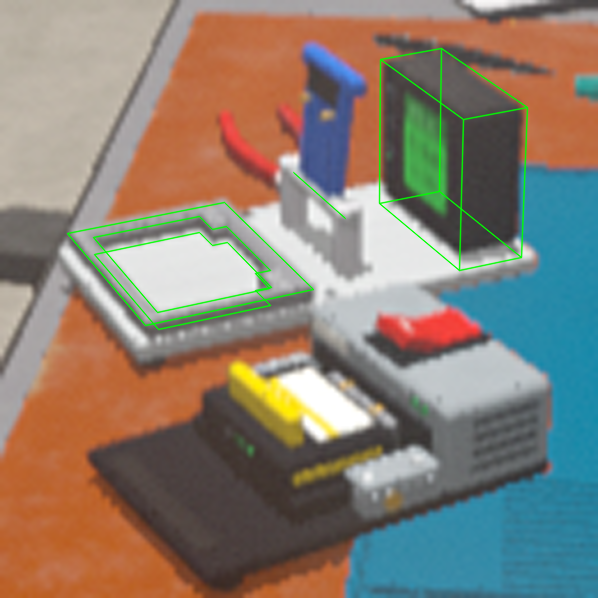

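```bash
python3 - <<'E'
from fit import *
s=robot.read_state(); M=R.from_rotvec(s["orientation"]).as_matrix(); print(np.round(M,3))
print("tool x,z headings",np.degrees(np.arctan2(M[1,0],M[0,0])),np.degrees(np.arctan2(M[1,2],M[0,2])))
d=np.array([.5137,.2457,.6484])
def todock(p):
    c,s_=np.cos(d[2]),np.sin(d[2]); q=p[:,:2]-d[:2]; return np.c_[q@[c,s_],q@[-s_,c],p[:,2]-.006]*1000
for z in(.052,.058,.064):
    print(z,np.round(todock(onz("top",[T((515,168)),T((558,150)),T((484,110)),T((522,85))],z))),np.round(todock(onz("side",[S((378,322)),S((420,348)),S((485,325)),S((440,308))],z))))
E
```

```text
[[ 0.969  0.     0.246]
 [-0.246 -0.     0.969]
 [ 0.    -1.     0.   ]]
tool x,z headings -14.254778475489104 75.7452215260822
0.052 [[ 46.  15.  46.]
 [ 40. -10.  46.]
 [ 82.  10.  46.]
 [ 81. -15.  46.]] [[51. 26. 46.]
 [54. -3. 46.]
 [88. -0. 46.]
 [81. 23. 46.]]
0.058 [[ 45.  15.  52.]
 [ 39.  -9.  52.]
 [ 81.  11.  52.]
 [ 80. -14.  52.]] [[ 45.  17.  52.]
 [ 47. -12.  52.]
 [ 82. -10.  52.]
 [ 74.  13.  52.]]
0.064 [[ 44.  16.  58.]
 [ 39.  -9.  58.]
 [ 80.  11.  58.]
 [ 79. -14.  58.]] [[ 39.   7.  58.]
 [ 41. -21.  58.]
 [ 75. -19.  58.]
 [ 68.   4.  58.]]
```

```bash
cat > plan.py <<'E'
from h import *
DK=np.array([.5137,.2457,np.radians(37.15)]); CR=np.array([.440,.4035,np.radians(30.6)])
def wp(pose,x,y,z):  # mm in fixture frame, z there too
    a=pose[2]; c,s=np.cos(a),np.sin(a); x,y,z=x/1000,y/1000,z/1000
    return np.array([pose[0]+c*x-s*y,pose[1]+s*x+c*y,z+.006])
def down(h): # tool z heading h(rad), pointing down
    zt=np.array([np.cos(h),np.sin(h),0]); yt=np.array([0,0,-1.]); return R.from_matrix(np.c_[np.cross(yt,zt),yt,zt])
def plan(tp,tr,n=None,st=None):
    s=robot.read_state() if st is None else st; p=np.array(s["tool_pos"]); r=R.from_rotvec(s["orientation"])
    rv=(r.inv()*tr).as_rotvec(degrees=True)
    d=tp-p; k=max(np.ceil(np.linalg.norm(d)/.048),np.ceil(np.abs(rv).max()/8.4),1) if n is None else n
    k=int(k); print("t",round(s["t"],2),"rows",k,"dist",np.round(d*1000,1),"turn",np.round(rv,1),"force",np.round(s["force"],1),"open",round(s["opening"],4))
    for i in range(k):
        print(np.round(r.inv().apply(d/k),4).tolist(),np.round(rv/k,2).tolist()); r=r*R.from_rotvec(rv/k,degrees=True)
def where(pose):
    s=robot.read_state(); p=np.array(s["tool_pos"])-[pose[0],pose[1],.006]; a=pose[2]; c,sn=np.cos(a),np.sin(a)
    print("fixture mm",np.round([(c*p[0]+sn*p[1])*1e3,(-sn*p[0]+c*p[1])*1e3,p[2]*1e3],1),"tip z",round(p[2]*1e3-19,1))
E
python3 -c "
from plan import *
plan(wp(DK,-9,0,130),down(DK[2]))"
```

```text
t 1.0 rows 11 dist [ 358.8 -341.3 -101.6] turn [-0.  38.6  0. ] force [-0.2 -0.1  0.7] open 0.0927
[0.0393, 0.0092, -0.022] [-0.0, 3.51, 0.0]
[0.0405, 0.0092, -0.0196] [-0.0, 3.51, 0.0]
[0.0417, 0.0092, -0.0171] [-0.0, 3.51, 0.0]
[0.0426, 0.0092, -0.0145] [-0.0, 3.51, 0.0]
[0.0434, 0.0092, -0.0119] [-0.0, 3.51, 0.0]
[0.0441, 0.0092, -0.0092] [-0.0, 3.51, 0.0]
[0.0445, 0.0092, -0.0065] [-0.0, 3.51, 0.0]
[0.0449, 0.0092, -0.0037] [-0.0, 3.51, 0.0]
[0.045, 0.0092, -0.001] [-0.0, 3.51, 0.0]
[0.045, 0.0092, 0.0018] [-0.0, 3.51, 0.0]
[0.0448, 0.0092, 0.0045] [-0.0, 3.51, 0.0]
```

Emit:
carry_out --motion '[0.039,0,-0.022,0,4,0,1,0.041,0,-0.019,0,4,0,1,0.042,0.005,-0.017,0,4,0,1,0.043,0.005,-0.014,0,4,0,1,0.044,0.005,-0.011,0,4,0,1]'

```text
t: 1.5
tool_pos: [0.3107, 0.4238, 0.2227]
orientation: [-1.516, 0.47, -0.469]
force: [0.2, 1.0, 0.6]
opening: 0.093
```

```bash
python3 -c "
from plan import *
plan(wp(DK,-9,0,110),down(DK[2]))"
```

```text
t 1.5 rows 7 dist [ 195.8 -183.6 -106.7] turn [-0.2 18.5 -0.1] force [0.2 1.  0.6] open 0.093
[0.0379, 0.0152, -0.0059] [-0.02, 2.64, -0.02]
[0.0381, 0.0152, -0.0042] [-0.02, 2.64, -0.02]
[0.0383, 0.0152, -0.0024] [-0.02, 2.64, -0.02]
[0.0384, 0.0152, -0.0006] [-0.02, 2.64, -0.02]
[0.0383, 0.0152, 0.0012] [-0.02, 2.64, -0.02]
[0.0382, 0.0152, 0.0029] [-0.02, 2.64, -0.02]
[0.0381, 0.0152, 0.0047] [-0.02, 2.64, -0.02]
```

Emit:
carry_out --motion '[0.042,0.015,-0.006,0,3,0,1,0.042,0.015,-0.004,0,3,0,1,0.042,0.015,-0.002,0,3,0,1,0.042,0.015,0,0,3,0,1,0.042,0.015,0.002,0,3,0,1]'

```text
t: 2.0
tool_pos: [0.4712, 0.2735, 0.1486]
orientation: [-1.45, 0.679, -0.683]
force: [1.4, 0.6, -0.2]
opening: 0.093
```

```bash
python3 -c "
from plan import *
plan(wp(DK,-9,0,100),down(DK[2]))"
```

```text
t 2.0 rows 2 dist [ 35.3 -33.3 -42.6] turn [-0.6  2.8 -0.1] force [ 1.4  0.6 -0.2] open 0.093
[0.0241, 0.0213, 0.0026] [-0.31, 1.4, -0.06]
[0.024, 0.0213, 0.0033] [-0.31, 1.4, -0.06]
```

Emit:
carry_out --motion '[0.024,0.011,0.003,-0.2,1.4,0,1,0.022,0.01,0.003,-0.2,1.4,0,1,0.004,0.01,0,-0.2,0,0,1,0,0,0,0,0,0,1,0,0,0,0,0,0,1]'

```text
t: 2.5
tool_pos: [0.5105, 0.2322, 0.1139]
orientation: [-1.447, 0.731, -0.725]
force: [-0.3, 0.5, -1.1]
opening: 0.0927
```

```bash
python3 - <<'E'
from plan import *
plan(wp(DK,-9,0,76),down(DK[2])); where(DK)
crop("top",220,160,110,110,6,"pics/t3.png"); crop("side",200,130,150,140,5,"pics/s3.png")
E
```

```text
t 2.5 rows 1 dist [ -3.9   8.  -31.9] turn [ 0.2 -0.6 -0.1] force [-0.3  0.5 -1.1] open 0.0927
[-0.0087, 0.032, 0.0017] [0.19, -0.58, -0.14]
fixture mm [-10.7  -8.8 107.9] tip z 88.9
```

View pics/t3.png

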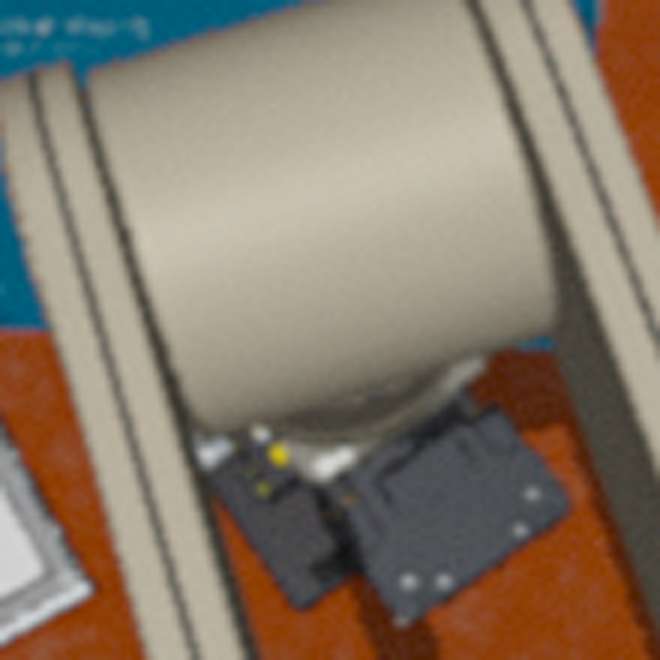

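View pics/s3.png

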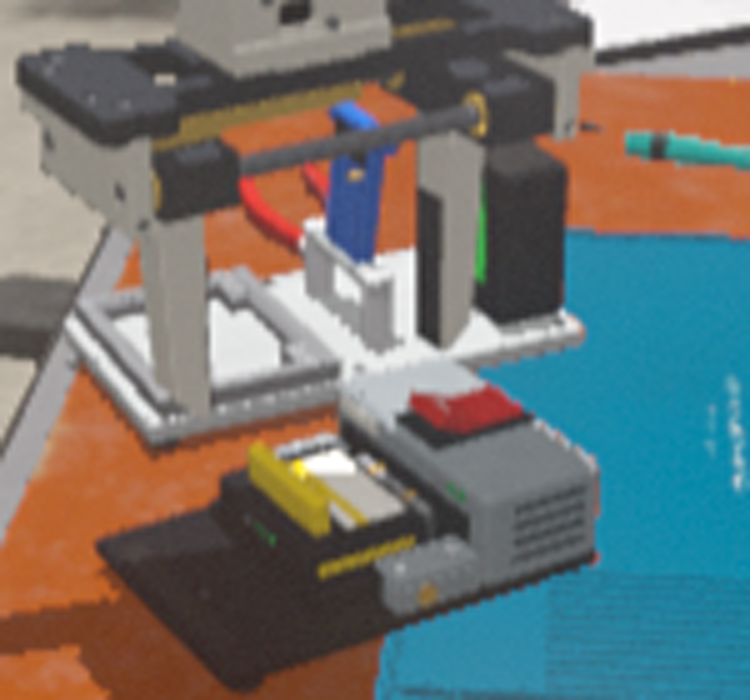

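```bash
cat > tip.py <<'E'
from ov import *
def fing(im,n,c0,r0,f,s):
    Rt=R.from_rotvec(s["orientation"]); o=s["opening"]/2*1000
    for sg in(1,-1):
        b=box(-7.5,7.5,-40,19,sg*o,sg*(o+17.5))
        for a,e in b:
            P=Rt.apply(np.array([a,e])/1000)+s["tool_pos"]; q=(proj(n,P)-[c0,r0]+.5)*f
            cv2.line(im,tuple(int(v) for v in q[0]),tuple(int(v) for v in q[1]),(255,255,0),1,cv2.LINE_AA)
def snap(n,c0,r0,w,h,f,fn,dp=None,cp=None,extra=[],fg=True):
    im=imaging.read_camera(n); s=robot.read_state()
    o=cv2.resize(im[r0:r0+h,c0:c0+w],None,fx=f,fy=f,interpolation=cv2.INTER_CUBIC)
    if dp is not None: draw(o,n,dp,dock,c0,r0,f,(255,0,255))
    if cp is not None: draw(o,n,cp,cradle,c0,r0,f,(0,255,0))
    for pose,seg in extra: draw(o,n,pose,seg,c0,r0,f,(0,255,255))
    if fg: fing(o,n,c0,r0,f,s)
    cv2.imwrite(fn,o)
E
python3 - <<'E'
from tip import *; from plan import DK,CR
snap("side",200,130,150,140,5,"pics/s4.png",DK)
E
```

```text
(no output)
```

View pics/s4.png

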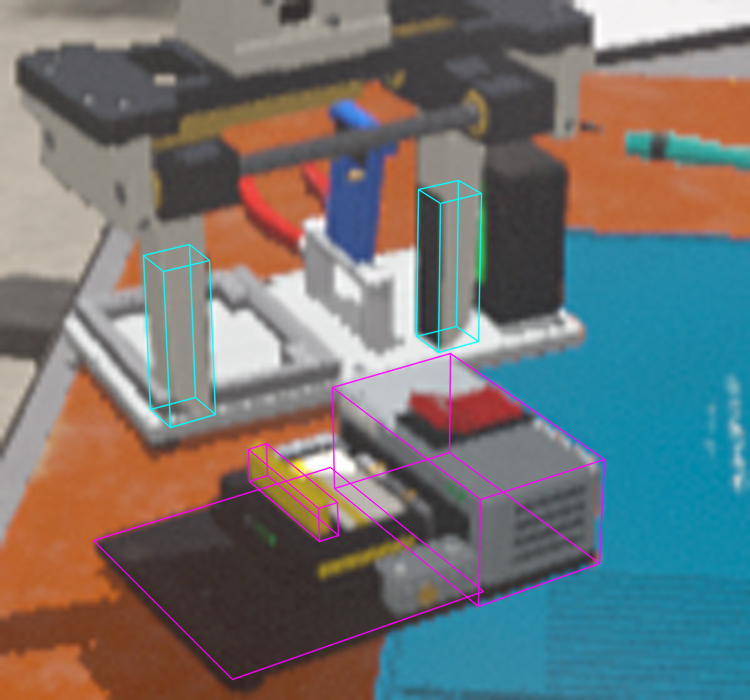

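Emit:
carry_out --motion '[-0.009,0.01,0.003,0.2,-0.6,0,1,0,0.015,0,0,0,0,1,0,0.003,0,0,0,0,1,0,0.004,0,0,0,0,1,0,0,0,0,0,0,1]'

```text
t: 3.15
tool_pos: [0.5064, 0.2449, 0.0809]
orientation: [-1.446, 0.714, -0.715]
force: [-0.3, -0.1, 0.4]
opening: 0.093
```

```bash
python3 - <<'E'
from tip import *; from plan import *
plan(wp(DK,-9,0,70),down(DK[2])); where(DK)
snap("side",200,130,150,140,5,"pics/s5.png",DK)
E
```

```text
t 3.15 rows 1 dist [ 0.1 -4.7 -4.9] turn [-0.2  0.4 -0.1] force [-0.3 -0.1  0.4] open 0.093
[0.0038, 0.0049, -0.0027] [-0.2, 0.36, -0.08]
fixture mm [-6.3  3.8 74.9] tip z 55.9
```

View pics/s5.png

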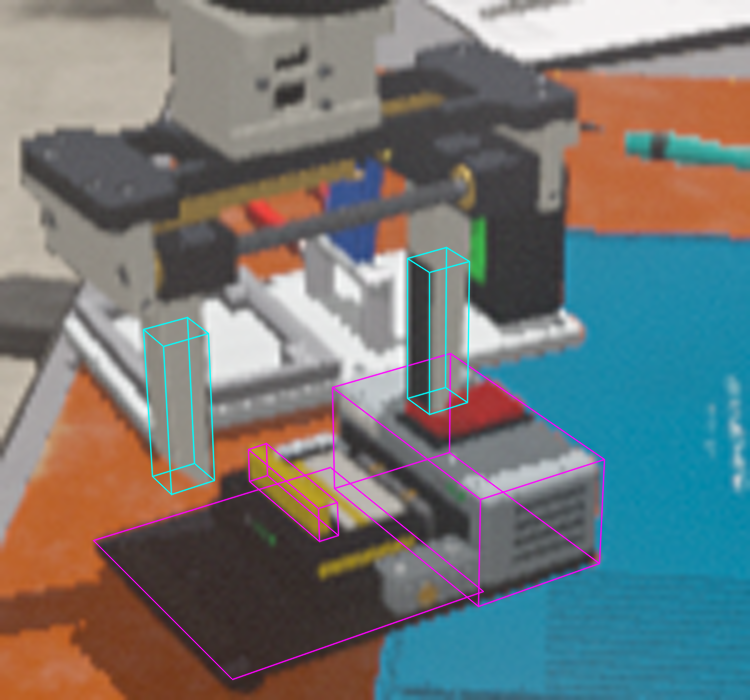

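Emit:
carry_out --motion '[0.003,0,-0.003,-0.2,0.3,0,1,0,0.002,0,0,0,0,1,0,0.002,0,0,0,0,1,0,0.002,0,0,0,0,1,0,0,0,0,0,0,1]'

```text
t: 3.7
tool_pos: [0.5065, 0.2403, 0.0764]
orientation: [-1.447, 0.721, -0.719]
force: [-0.3, 0.2, 0.4]
opening: 0.093
```

```bash
python3 - <<'E'
from tip import *; from plan import *
plan(wp(DK,-9,0,70),down(DK[2])); where(DK)
snap("side",200,130,150,140,5,"pics/s6.png",fg=False)
E
```

```text
t 3.7 rows 1 dist [ 0.   0.  -0.4] turn [-0.1 -0.  -0.1] force [-0.3  0.2  0.4] open 0.093
[-0.0, 0.0004, 0.0] [-0.06, -0.02, -0.09]
fixture mm [-9.  -0.  70.4] tip z 51.4
```

View pics/s6.png

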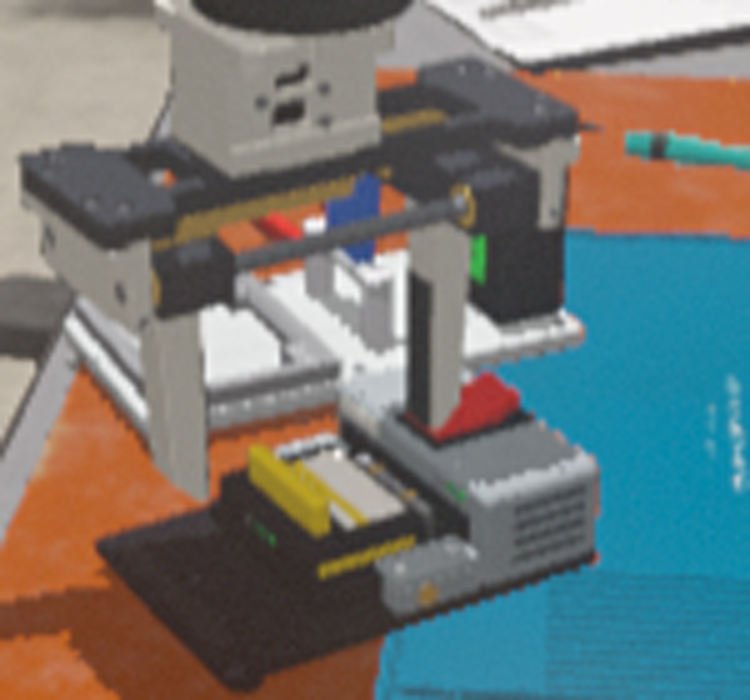

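Emit:
carry_out --motion '[0,0.001,0,0,0,0,1,0,0.001,0,0,0,0,1,0,0,0,0,0,0,1,0,0,0,0,0,0,1,0,0,0,0,0,0,1]'

```text
t: 4.25
tool_pos: [0.5073, 0.2406, 0.0761]
orientation: [-1.445, 0.719, -0.72]
force: [-0.4, -0.8, 1.4]
opening: 0.0929
```

Emit:
carry_out --motion '[0,0.003,0,0,0,0,1,0,0.003,0,0,0,0,1,0,0.003,0,0,0,0,1,0,0.003,0,0,0,0,1,0,0.003,0,0,0,0,1]'

```text
t: 4.75
tool_pos: [0.5078, 0.2408, 0.0756]
orientation: [-1.447, 0.718, -0.719]
force: [-17.5, -8.5, 28.1]
opening: 0.0928
```

Emit:
carry_out --motion '[0,-0.01,0,0,0,0,1,0,-0.02,0,0,0,0,-0.3,0,0,-0.005,0,0,0,-0.3,0,0,-0.003,0,0,0,-0.3,0,0,0,0,0,0,-0.3]'

```text
t: 5.25
tool_pos: [0.5008, 0.2354, 0.1058]
orientation: [-1.447, 0.717, -0.719]
force: [0.2, 1.1, 0.0]
opening: 0.0657
```

```bash
python3 - <<'E'
from tip import *; from plan import *
plan(wp(DK,-18,0,53),down(DK[2])); where(DK)
snap("side",200,130,150,140,5,"pics/s7.png",DK)
snap("top",220,160,110,110,6,"pics/t7.png",DK)
E
```

```text
t 5.25 rows 1 dist [ -1.4  -0.6 -46.8] turn [-0.1  0.1 -0. ] force [0.2 1.1 0. ] open 0.0657
[-0.0004, 0.0468, -0.0016] [-0.14, 0.11, -0.0]
fixture mm [-16.5  -0.4  99.8] tip z 80.8
```

View pics/s7.png

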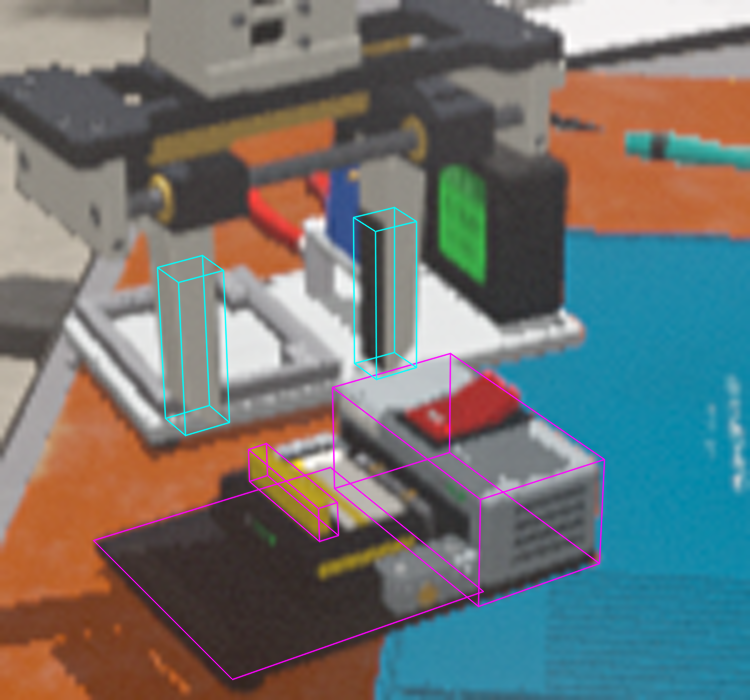

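View pics/t7.png

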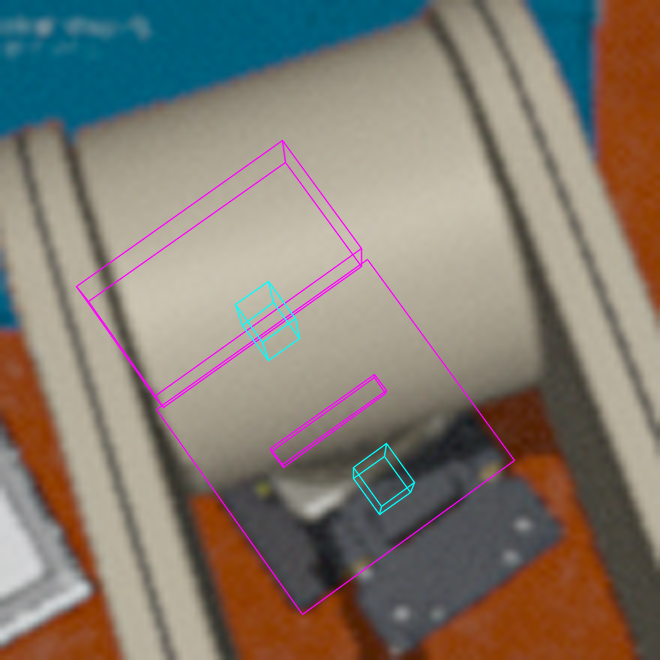

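Emit:
carry_out --motion '[0,0,-0.0015,0,0,0,-0.3,0,0,0,0,0,0,-0.3,0,0.02,0,0,0,0,-0.3,0,0.015,0,0,0,0,-0.3,0,0.003,0,0,0,0,-0.3]'

```text
t: 5.85
tool_pos: [0.4989, 0.2344, 0.0647]
orientation: [-1.448, 0.719, -0.718]
force: [-0.3, -0.1, 0.6]
opening: 0.0326
```

```bash
python3 - <<'E'
from tip import *; from plan import *
plan(wp(DK,-18,0,54),down(DK[2])); where(DK)
snap("side",200,130,150,140,5,"pics/s8.png",None)
E
```

```text
t 5.85 rows 1 dist [ 0.4  0.5 -4.7] turn [-0.   0.1 -0. ] force [-0.3 -0.1  0.6] open 0.0326
[-0.0001, 0.0047, 0.0006] [-0.02, 0.11, -0.05]
fixture mm [-18.6  -0.1  58.7] tip z 39.7
```

View pics/s8.png

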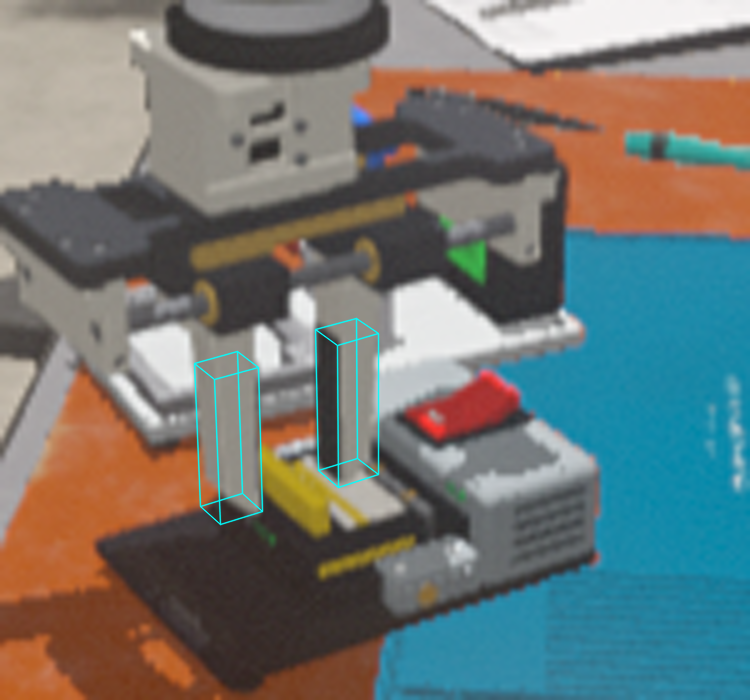

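Emit:
carry_out --motion '[0,0.003,0.0005,0,0,0,-0.3,0,0.002,0,0,0,0,-0.3,0,0,0,0,0,0,-1,0,0,0,0,0,0,-1,0,0,0,0,0,0,-1]' --squeeze 45

```text
t: 6.4
tool_pos: [0.5004, 0.2351, 0.0611]
orientation: [-1.447, 0.717, -0.719]
force: [0.4, -0.0, 0.7]
opening: 0.0131
```

Emit:
carry_out --motion '[0,0,0,0,0,0,-1,0,0,0,0,0,0,-1,0,0,0,0,0,0,-1,0,0,0,0,0,0,-1,0,0,0,0,0,0,-1]'

```text
t: 6.9
tool_pos: [0.4992, 0.2342, 0.0611]
orientation: [-1.45, 0.719, -0.718]
force: [-0.3, -0.5, -1.0]
opening: 0.0074
```

```bash
python3 - <<'E'
from tip import *; from plan import *
plan(wp(DK,-48,0,54),down(DK[2])); where(DK)
snap("side",200,130,150,140,5,"pics/s9.png",None)
E
```

```text
t 6.9 rows 1 dist [-23.8 -17.5  -1.1] turn [ 0.1  0.1 -0. ] force [-0.3 -0.5 -1. ] open 0.0074
[-0.0005, 0.0011, -0.0295] [0.07, 0.11, -0.02]
fixture mm [-18.5  -0.4  55.1] tip z 36.1
```

View pics/s9.png

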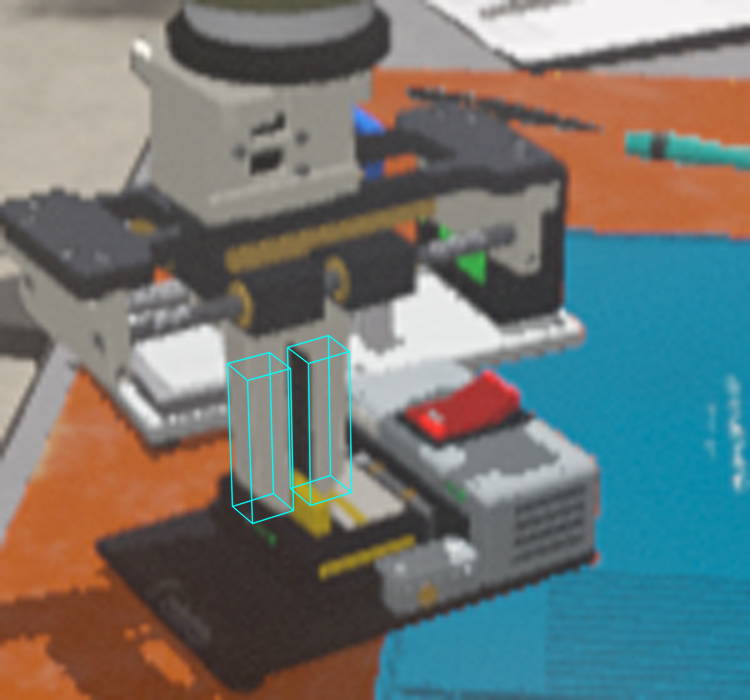

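Emit:
carry_out --motion '[0,0,-0.006,0,0,0,-1,0,0,-0.008,0,0,0,-1,0,0,-0.01,0,0,0,-1,0,0,-0.012,0,0,0,-1,0,0,-0.01,0,0,0,-1]'

```text
t: 7.45
tool_pos: [0.4633, 0.2069, 0.0613]
orientation: [-1.444, 0.715, -0.719]
force: [-0.2, 0.0, -3.2]
opening: 0.0076
```

```bash
python3 - <<'E'
from tip import *; from plan import *
plan(wp(DK,-70,0,55),down(DK[2])); where(DK)
snap("side",200,130,150,140,5,"pics/s10.png",None)
E
```

```text
t 7.45 rows 1 dist [-5.3 -3.4 -0.3] turn [-0.3  0.1  0. ] force [-0.2  0.  -3.2] open 0.0076
[-0.0005, 0.0003, -0.0063] [-0.29, 0.15, 0.01]
fixture mm [-63.7  -0.5  55.3] tip z 36.3
```

View pics/s10.png

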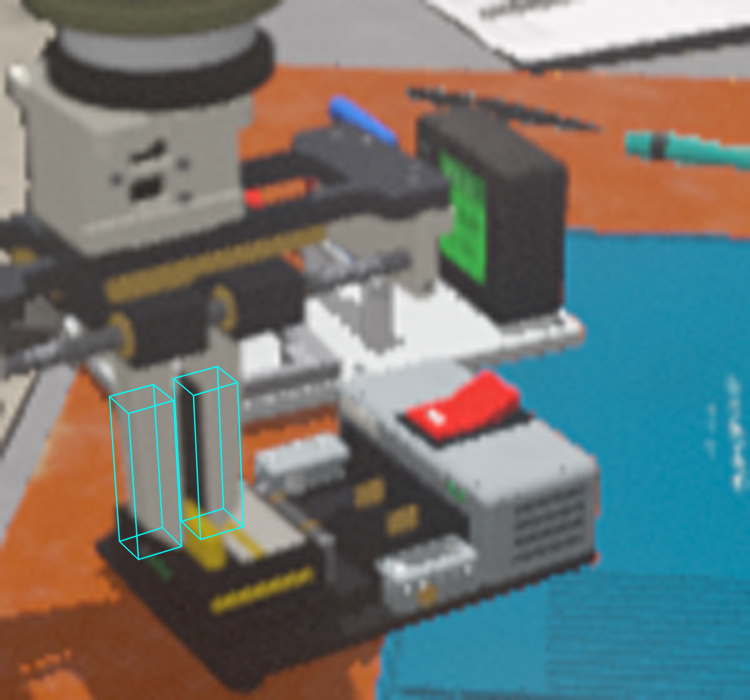

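Emit:
carry_out --motion '[0,-0.005,0,0,0,0,-1,0,-0.012,0,0,0,0,-1,0,-0.015,0,0,0,0,-1,0,-0.015,0,0,0,0,-1,0,-0.008,0,0,0,0,-1]'

```text
t: 8.0
tool_pos: [0.4613, 0.2057, 0.1195]
orientation: [-1.447, 0.718, -0.718]
force: [-0.0, 0.5, -2.3]
opening: 0.0073
```

```bash
python3 - <<'E'
from tip import *; from plan import *
plan(wp(CR,-18,0,115),down(CR[2])); where(CR)
snap("side",200,130,150,140,5,"pics/s11.png",None)
E
```

```text
t 8.0 rows 5 dist [-36.8 188.7   1.5] turn [-0.1  6.7 -0. ] force [-0.   0.5 -2.3] open 0.0073
[-0.0345, -0.0002, 0.017] [-0.02, 1.33, -0.01]
[-0.0349, -0.0003, 0.0162] [-0.02, 1.33, -0.01]
[-0.0352, -0.0003, 0.0154] [-0.02, 1.33, -0.01]
[-0.0356, -0.0003, 0.0145] [-0.02, 1.33, -0.01]
[-0.0359, -0.0003, 0.0137] [-0.02, 1.33, -0.01]
fixture mm [ -82.4 -181.1  113.5] tip z 94.5
```

View pics/s11.png

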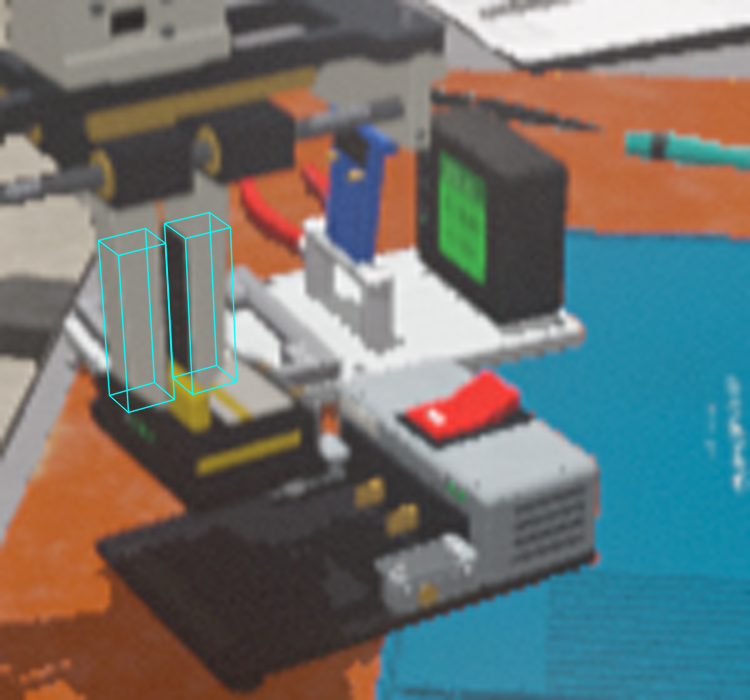

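Emit:
carry_out --motion '[-0.012,0,0.006,0,0.7,0,-1,-0.022,0,0.01,0,0.9,0,-1,-0.026,0,0.012,0,1,0,-1,-0.026,0,0.012,0,1,0,-1,-0.026,0,0.012,0,1,0,-1]'

```text
t: 8.55
tool_pos: [0.4417, 0.3287, 0.1224]
orientation: [-1.419, 0.782, -0.789]
force: [0.8, 0.4, -3.7]
opening: 0.0074
```

```bash
python3 - <<'E'
from plan import *
plan(wp(CR,-18,0,115),down(CR[2]))
E
```

```text
t 8.55 rows 2 dist [-17.2  65.6  -1.4] turn [-0.4  1.6  0.1] force [ 0.8  0.4 -3.7] open 0.0074
[-0.0323, 0.0007, 0.0102] [-0.18, 0.79, 0.04]
[-0.0325, 0.0007, 0.0098] [-0.18, 0.79, 0.04]
```

Emit:
carry_out --motion '[-0.026,0,0.008,-0.1,0.6,0,-1,-0.022,0,0.007,-0.1,0.5,0,-1,-0.012,0,0.003,-0.1,0.3,0,-1,-0.004,0,0.002,-0.1,0.2,0,-1,0,0,0,0,0,0,-1]'

```text
t: 9.05
tool_pos: [0.4232, 0.3993, 0.1215]
orientation: [-1.418, 0.806, -0.806]
force: [-1.4, 0.2, -3.8]
opening: 0.0075
```

```bash
cat > packov.py <<'E'
from tip import *; from plan import *
packseg=loop([(-30,-42),(-30,42),(22,42),(22,-42)],0)+loop([(-30,-36),(-30,36),(22,36),(22,-36)],24)+box(22,30,-25,25,0,20)+box(-22,-14,-26,26,24,38)
def packpose(gz=47.1):
    # pack frame from TCP; returns world-segments drawn with real z
    s=robot.read_state(); Rt=R.from_rotvec(s["orientation"]); zt=Rt.as_matrix()[:,2]; h=np.arctan2(zt[1],zt[0])
    tp=np.array(s["tool_pos"]); o=tp[:2]+18e-3*np.array([np.cos(h),np.sin(h)])
    dz=(tp[2]-.006)*1000-gz
    return (o[0],o[1],h),[((a[0],a[1],a[2]+dz),(b[0],b[1],b[2]+dz)) for a,b in packseg]
E
python3 - <<'E'
from packov import *
plan(wp(CR,-18,0,75),down(CR[2])); where(CR)
snap("side",180,110,140,115,5.5,"pics/s12.png",None,CR,[packpose()],fg=False)
snap("top",140,170,110,110,6,"pics/t12.png",None,CR,[packpose()],fg=False)
E
```

```text
t 9.05 rows 1 dist [  1.3  -5.  -40.5] turn [0.1 0.1 0.1] force [-1.4  0.2 -3.8] open 0.0075
[0.0049, 0.0405, -0.0013] [0.1, 0.12, 0.06]
fixture mm [-16.6   5.  115.5] tip z 96.5
```

View pics/s12.png

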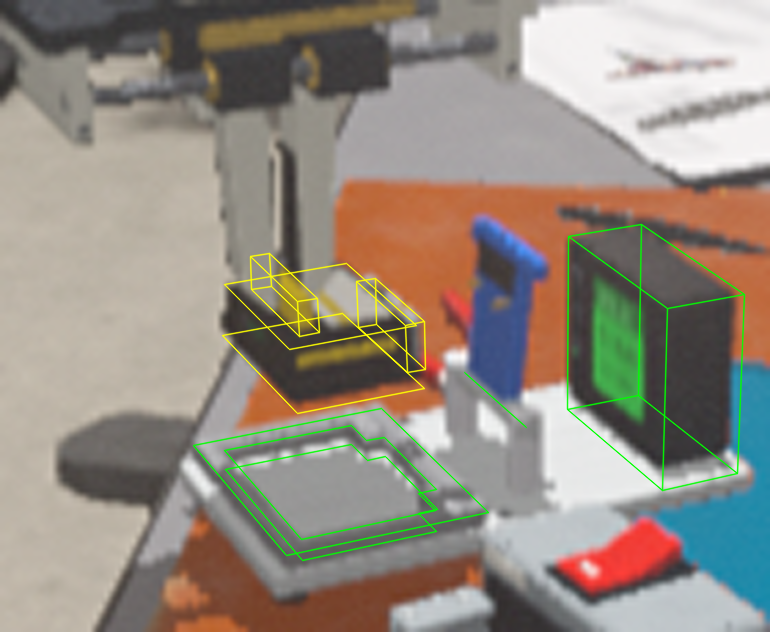

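View pics/t12.png

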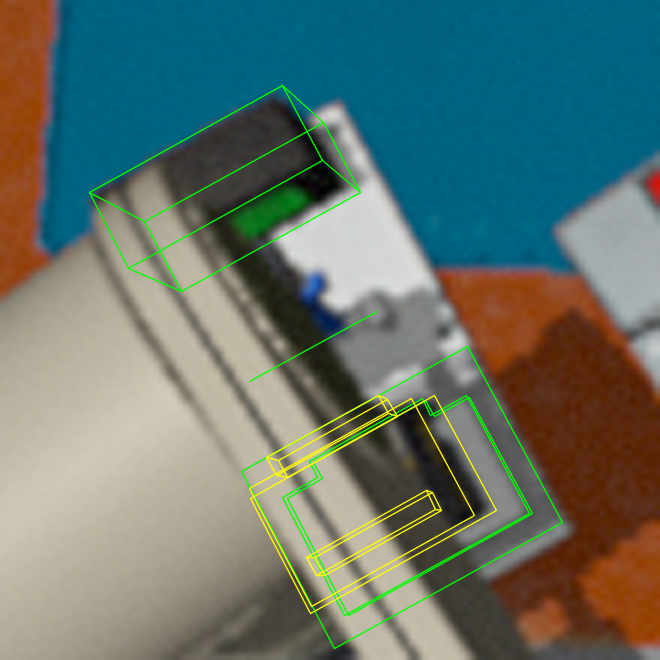

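Emit:
carry_out --motion '[0.003,0.005,-0.001,0,0,0,-1,0.002,0.012,0,0,0,0,-1,0,0.012,0,0,0,0,-1,0,0.007,0,0,0,0,-1,0,0,0,0,0,0,-1]'

```text
t: 9.65
tool_pos: [0.426, 0.3895, 0.0813]
orientation: [-1.419, 0.81, -0.81]
force: [-0.4, -1.2, -2.6]
opening: 0.0076
```

```bash
python3 - <<'E'
from packov import *
plan(wp(CR,-18,0,66),down(CR[2])); where(CR)
im=imaging.read_camera("side"); cv2.imwrite("pics/side13.png",im)
crop("side",205,145,90,75,8.5,"pics/s13a.png",im=im)
snap("side",205,145,90,75,8.5,"pics/s13.png",None,CR,[packpose()],fg=False)
snap("top",140,200,100,75,8,"pics/t13.png",None,CR,[packpose()],fg=False)
E
```

```text
t 9.65 rows 1 dist [-1.5  4.8 -9.3] turn [ 0.2 -0.2  0.1] force [-0.4 -1.2 -2.6] open 0.0076
[-0.0049, 0.0093, 0.0011] [0.2, -0.15, 0.12]
fixture mm [-19.1  -4.9  75.3] tip z 56.3
```

View pics/s13a.png

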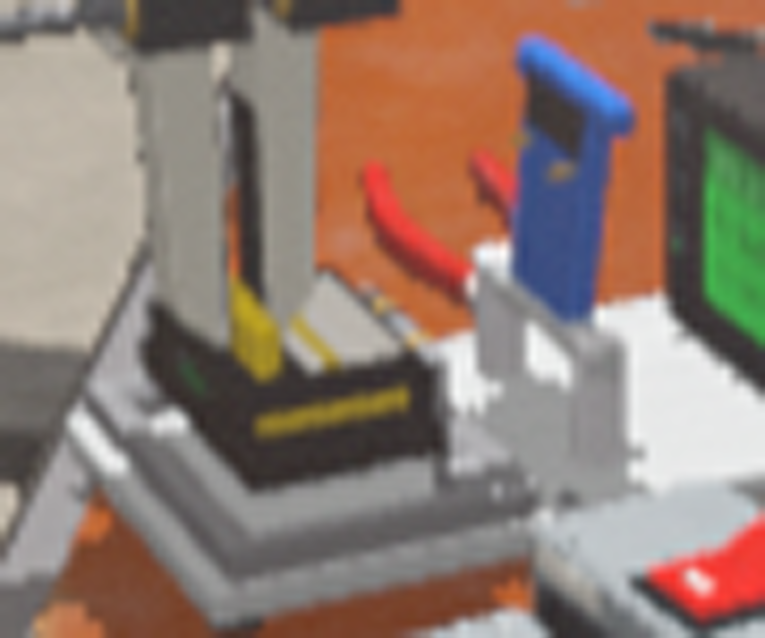

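View pics/s13.png

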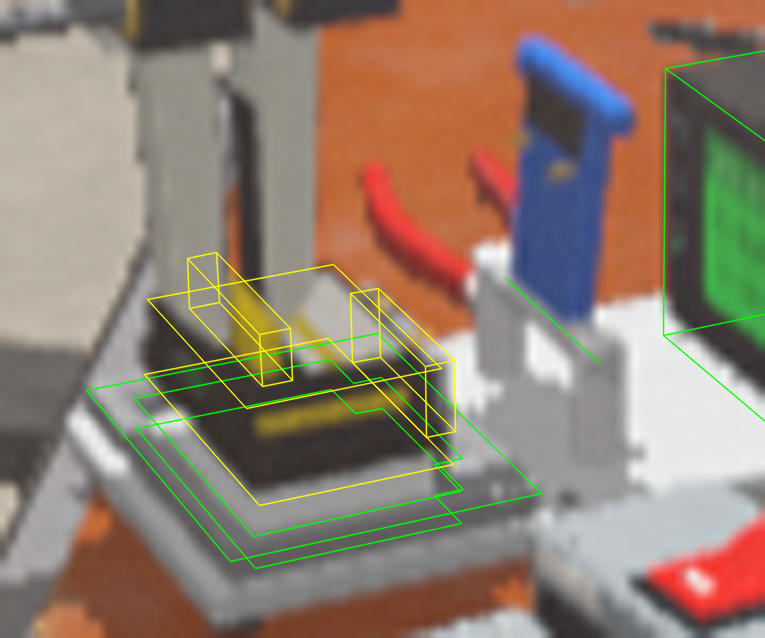

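View pics/t13.png

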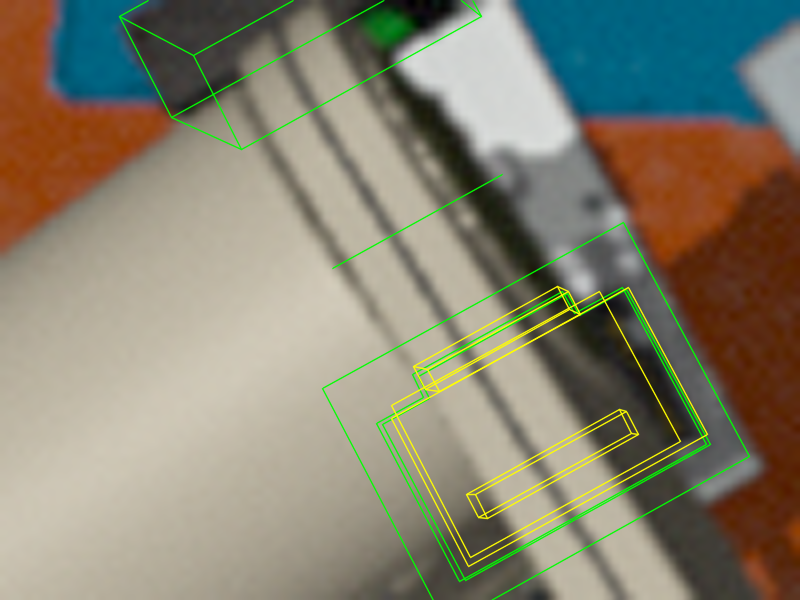

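```bash
python3 - <<'E'
from packov import *
im=imaging.read_camera("top"); cv2.imwrite("pics/top14.png",im)
crop("top",190,215,55,55,13,"pics/t14a.png",im=im)
snap("top",190,215,55,55,13,"pics/t14.png",None,CR,[packpose()],fg=False)
E
```

```text
(no output)
```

View pics/t14a.png

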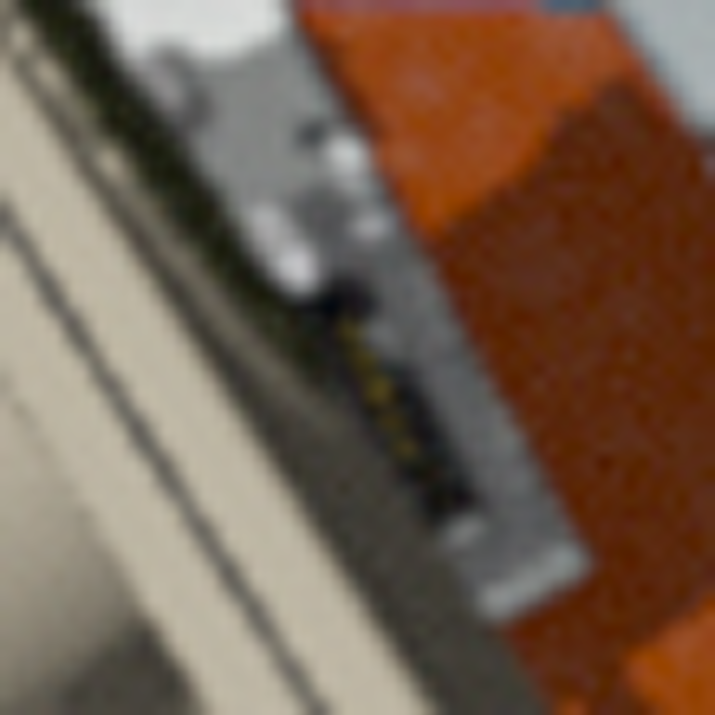

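View pics/t14.png

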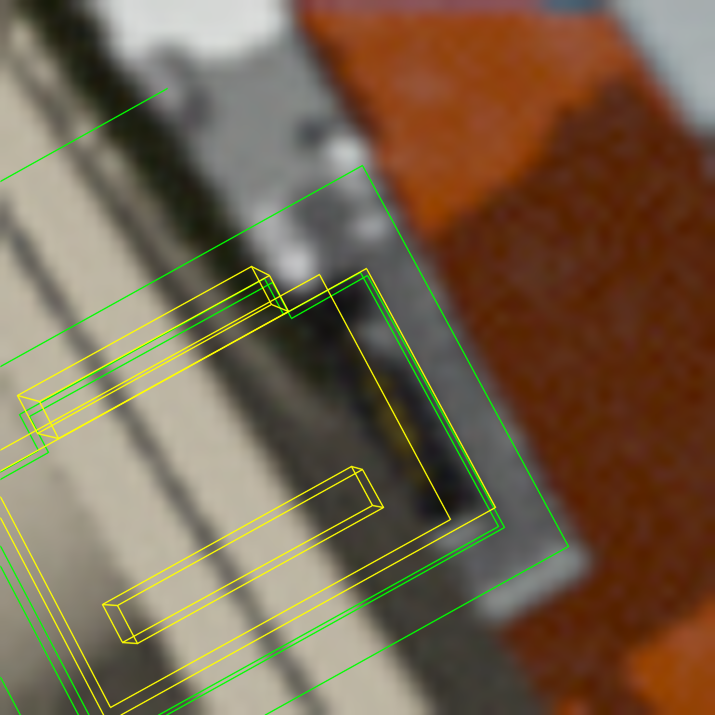

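```bash
python3 - <<'E'
from packov import *
def toc(p):
    q=p[:,:2]-CR[:2]; c,s=np.cos(CR[2]),np.sin(CR[2]); return np.round(np.c_[q@[c,s],q@[-s,c]]*1000,1)
A=lambda p:(np.array(p)+.5)/13-.5+[190,215]
print("plate edge",toc(onz("top",[A((300,20)),A((450,293)),A((592,557)),A((487,615))],.012)))
print("flange edge",toc(onz("top",[A((372,295)),A((427,400)),A((478,500))],.0432)))
B=lambda p:(np.array(p)+.5)/8.5-.5+[205,145]
print("side pack bottom corner",toc(onz("side",[B((255,490)),B((438,455))],.0342)), "ridge end bottom",toc(onz("side",[B((268,380)),],.0342+.024)))
S=lambda p:(np.array(p)+.5)/7-.5+[210,150]
print("side rim outer corners",toc(onz("side",[S((155,425)),S((40,287)),S((403,370)),S((275,236))],.025)))
print(toc(onz("side",[S((25,312)),S((143,460))],.012)))
E
```

```text
plate edge [[ 75.4 -55.7]
 [ 13.6 -56.2]
 [-45.1 -56. ]
 [-45.  -32.7]]
flange edge [[ 16.5 -45.6]
 [ -6.1 -45.3]
 [-27.4 -44.8]]
side pack bottom corner [[-28.7 -37.9]
 [ 19.9 -39.7]] ridge end bottom [[-20.2 -27.5]]
side rim outer corners [[-41.3 -52.9]
 [-40.8  52.8]
 [ 40.2 -52.2]
 [ 42.9  56.3]]
[[-43.3  63.2]
 [-44.3 -49.1]]
```

Emit:
carry_out --motion '[-0.002,0,0.001,0.2,-0.7,0,-1,-0.001,0,0,0,-0.5,0,-1,0,0.004,0,0,0,0,-1,0,0,0,0,0,0,-1,0,0,0,0,0,0,-1]'

```text
t: 10.4
tool_pos: [0.4273, 0.3956, 0.0815]
orientation: [-1.416, 0.786, -0.794]
force: [-0.0, 0.9, -2.8]
opening: 0.0072
```

```bash
python3 - <<'E'
from packov import *
plan(wp(CR,-18,-1.2,66),down(CR[2]+np.radians(1.2))); where(CR)
im=imaging.read_camera("top"); crop("top",190,215,55,55,13,"pics/t15.png",im=im)
crop("side",205,145,90,75,8.5,"pics/s15.png")
E
```

```text
t 10.4 rows 1 dist [-2.2 -2.3 -9.5] turn [-0.4  0.   0.1] force [-0.   0.9 -2.8] open 0.0072
[0.0008, 0.0095, -0.0031] [-0.43, 0.05, 0.07]
fixture mm [-14.9  -0.4  75.5] tip z 56.5
```

View pics/t15.png

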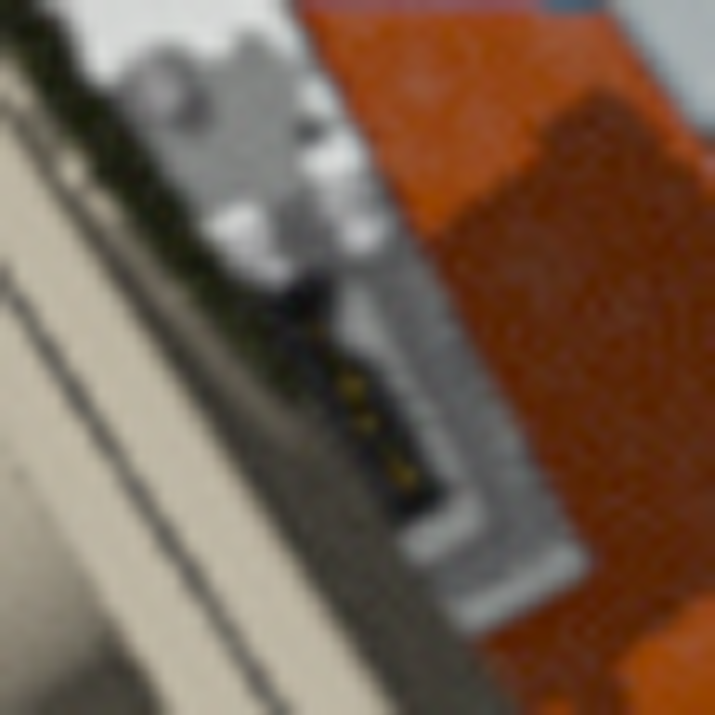

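View pics/s15.png

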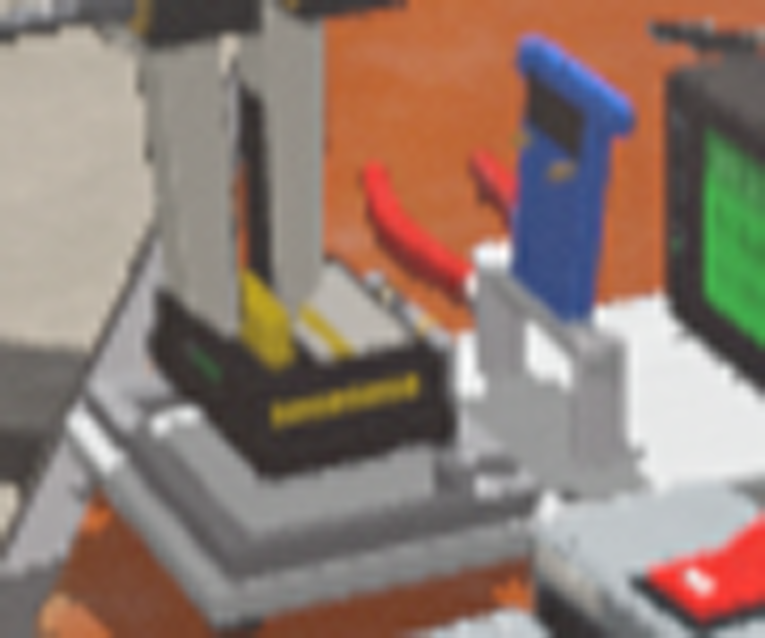

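```bash
cat > meas.py <<'E'
from packov import *
def toc(p):
    q=p[:,:2]-CR[:2]; c,s=np.cos(CR[2]),np.sin(CR[2]); return np.round(np.c_[q@[c,s],q@[-s,c]]*1000,1)
A=lambda p:(np.array(p)+.5)/13-.5+[190,215]
B=lambda p:(np.array(p)+.5)/8.5-.5+[205,145]
E
python3 - <<'E'
from meas import *
for _ in range(4): where(CR)
pb=.0815-.0471
print("flange",toc(onz("top",[A((335,280)),A((395,390)),A((447,490)),A((402,522))],pb+.009)))
print("pocket inner rim edge",toc(onz("top",[A((480,520)),A((412,562)),A((400,350))],.025)))
print("side bottom",toc(onz("side",[B((262,478)),B((445,445))],pb)))
print("side rim inner",toc(onz("side",[B((240,560))],.025)))
E
```

```text
fixture mm [-15.1  -0.4  75.4] tip z 56.4
fixture mm [-15.1  -0.4  75.4] tip z 56.4
fixture mm [-15.1  -0.4  75.4] tip z 56.4
fixture mm [-15.1  -0.4  75.4] tip z 56.4
flange [[ 22.4 -40.8]
 [ -1.5 -40.9]
 [-22.9 -40.6]
 [-24.1 -30.2]]
pocket inner rim edge [[-29.3 -41.6]
 [-30.  -26.3]
 [  6.9 -43.6]]
side bottom [[-24.9 -32.8]
 [ 23.6 -35.6]]
side rim inner [[-39.5 -54.6]]
```

Emit:
carry_out --motion '[0.001,0.003,-0.003,-0.3,0,0,-1,0,0.004,0,0,0,0,-1,0,0.003,0,0,0,0,-1,0,0.002,0,0,0,0,-1,0,0,0,0,0,0,-1]'

```text
t: 11.0
tool_pos: [0.4249, 0.3925, 0.0679]
orientation: [-1.422, 0.79, -0.792]
force: [0.3, -0.4, -3.1]
opening: 0.0074
```

```bash
python3 - <<'E'
from meas import *
plan(wp(CR,-18,-1.2,66),down(CR[2]+np.radians(1.2))); where(CR)
crop("top",190,215,55,55,13,"pics/t16.png");where(CR)
crop("side",205,145,90,75,8.5,"pics/s16.png");where(CR)
E
```

```text
t 11.0 rows 1 dist [0.2 0.8 4.1] turn [-0.   0.   0.1] force [ 0.3 -0.4 -3.1] open 0.0074
[-0.0006, -0.0041, 0.0006] [-0.04, 0.02, 0.08]
fixture mm [-18.6  -1.8  61.9] tip z 42.9
fixture mm [-18.6  -1.8  62.1] tip z 43.1
fixture mm [-18.4  -1.8  62.3] tip z 43.3
```

View pics/t16.png

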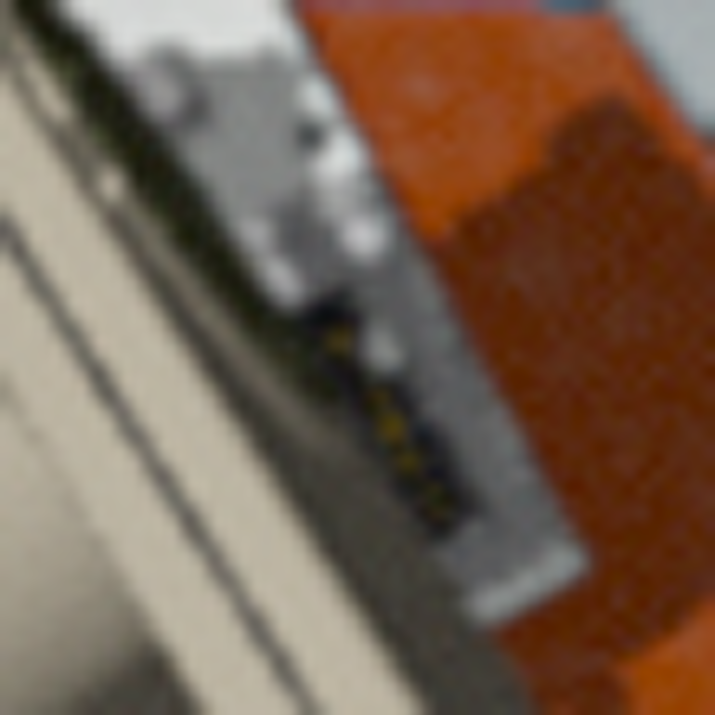

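View pics/s16.png

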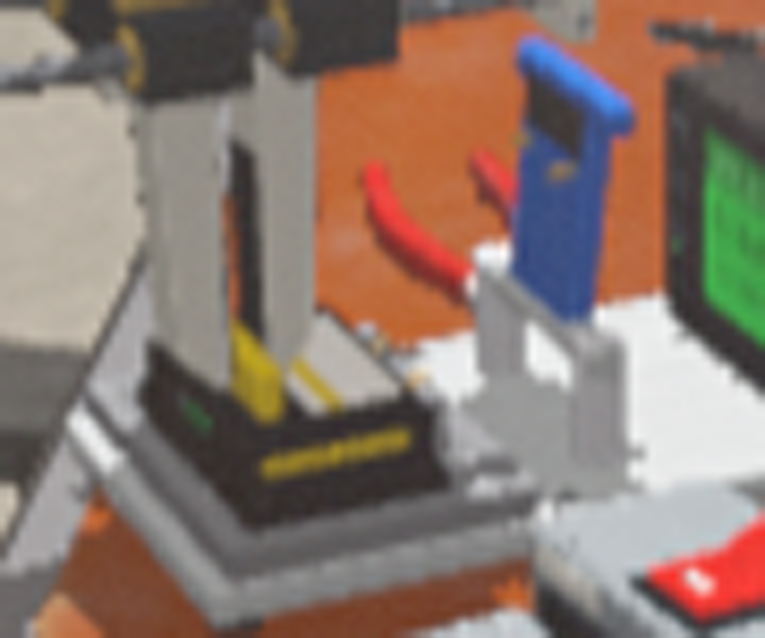

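Emit:
carry_out --motion '[0,0.003,0,0,0,0,-1,0,0.003,0,0,0,0,-1,0,0.002,0,0,0,0,-1,0,0.001,0,0,0,0,-1,0,0.001,0,0,0,0,-1]'

```text
t: 11.6
tool_pos: [0.4262, 0.3935, 0.0631]
orientation: [-1.419, 0.788, -0.793]
force: [-4.1, -3.2, 7.9]
opening: 0.0073
```

```bash
python3 - <<'E'
from meas import *
plan(wp(CR,-18,-1.2,57.1),down(CR[2]+np.radians(1.2))); where(CR)
crop("side",205,145,90,75,8.5,"pics/s17.png");where(CR)
E
```

```text
t 11.6 rows 1 dist [-1.1 -0.2  0. ] turn [-0.2  0.   0.1] force [-4.1 -3.2  7.9] open 0.0073
[-0.0004, -0.0, -0.0011] [-0.22, 0.04, 0.08]
fixture mm [-16.9  -1.6  57.1] tip z 38.1
fixture mm [-16.9  -1.5  57.1] tip z 38.1
```

View pics/s17.png

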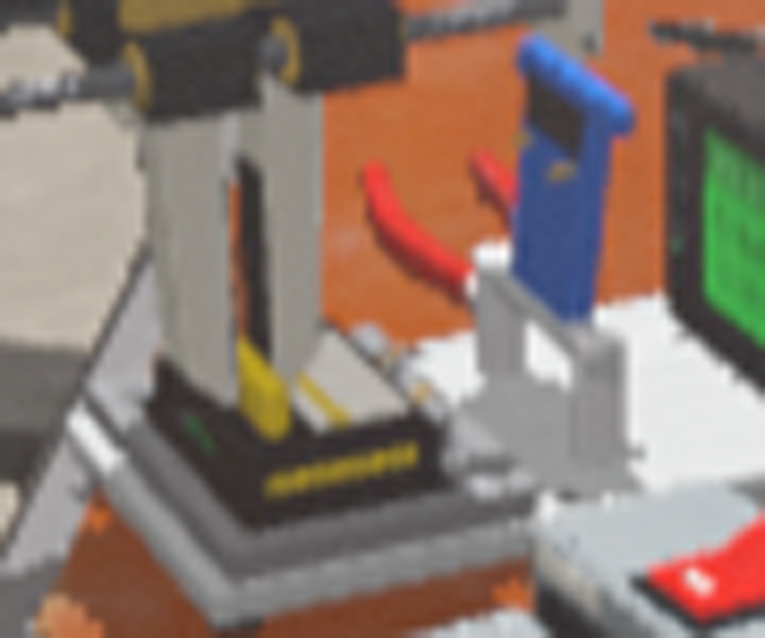

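Emit:
carry_out --motion '[0,0,-0.0015,0,0,0,-1,0,0.002,0,0,0,0,-1,0,0.002,0,0,0,0,-1,0,0.002,0,0,0,0,-1,0,0.002,0,0,0,0,-1]'

```text
t: 12.15
tool_pos: [0.4253, 0.3931, 0.063]
orientation: [-1.42, 0.787, -0.793]
force: [-8.6, -7.3, 19.0]
opening: 0.0074
```

```bash
python3 - <<'E'
from meas import *
plan(wp(CR,-18,-1.2,57.1),down(CR[2]+np.radians(1.2))); where(CR);print(robot.read_state()["wrist_torque"])
E
```

```text
t 12.15 rows 1 dist [-0.2  0.2  0.1] turn [-0.2  0.1  0.1] force [-8.6 -7.3 19. ] open 0.0074
[-0.0003, -0.0001, -0.0001] [-0.23, 0.07, 0.11]
fixture mm [-17.9  -1.5  57. ] tip z 38.0
[-1.40403309  1.7026641   0.01436569]
```

Emit:
carry_out --motion '[0,0,0,0,0,0,-1,0,0,0,0,0,0,-0.3,0,0,0,0,0,0,-0.3,0,0,0,0,0,0,-0.3,0,0,0,0,0,0,-0.3]'

```text
t: 12.65
tool_pos: [0.4261, 0.3936, 0.0633]
orientation: [-1.417, 0.786, -0.794]
force: [-0.1, 0.9, 0.3]
opening: 0.0313
```

Emit:
carry_out --motion '[0,-0.003,0,0,0,0,-0.3,0,-0.015,0,0,0,0,-0.3,0,-0.03,0,0,0,0,-0.3,0,-0.04,0,0,0,0,-0.3,0,-0.03,0,0,0,0,-0.3]'

```text
t: 13.15
tool_pos: [0.4223, 0.391, 0.1816]
orientation: [-1.427, 0.791, -0.791]
force: [0.8, 1.2, 0.9]
opening: 0.0326
```

```bash
python3 - <<'E'
from meas import *
where(CR); print(robot.read_state()["opening"],robot.read_state()["force"])
im=imaging.read_camera("side");crop("side",205,145,90,75,8.5,"pics/s18.png",im=im)
crop("top",140,200,100,75,8,"pics/t18.png")
E
```

```text
fixture mm [-21.7  -1.7 175.6] tip z 156.6
0.03264109485599341 [0.81771187 1.24174438 0.85471717]
```

View pics/s18.png

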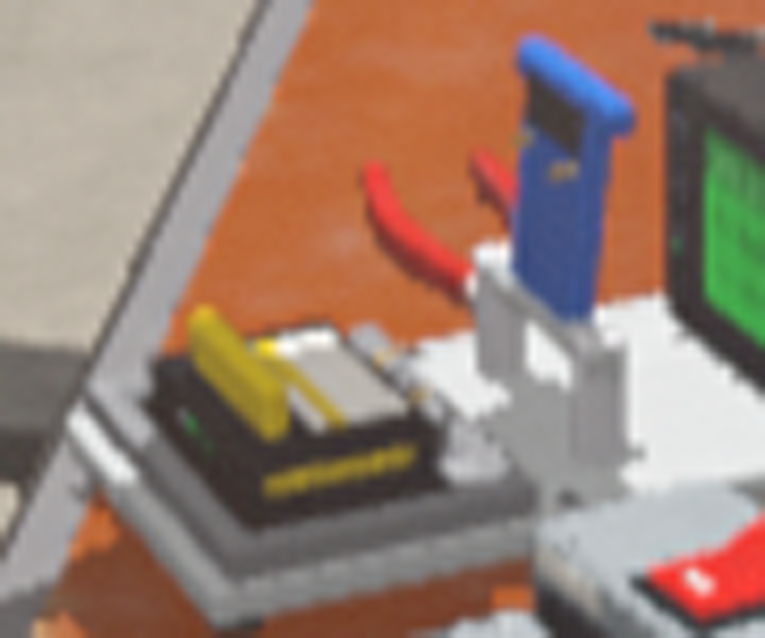

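View pics/t18.png

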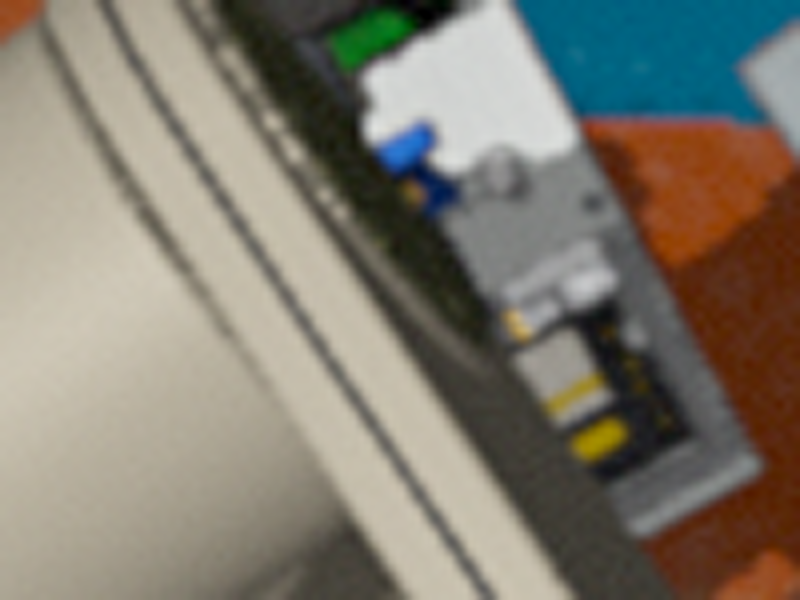

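```bash
cat > br.py <<'E'
from meas import *
def bridge(th,h=5):
    u=np.array([-np.cos(th),np.sin(th)]); n=np.array([np.sin(th),np.cos(th)]); H=np.array([70,39.5])
    def P(r,o,y): q=H+r*u+o*n; return (q[0],y,q[1])
    c=[P(r,o,y) for r in(57,67) for o in(h-10,h) for y in(-28,28)]
    return [(c[i],c[j]) for i in range(8) for j in range(i+1,8) if bin(i^j).count('1')==1]+[(P(0,0,-28),P(0,0,28))]
E
python3 - <<'E'
from br import *
im=imaging.read_camera("side")
for th in(1.65,1.75):
    c0,r0,f=245,135,9; o=cv2.resize(im[r0:r0+65,c0:c0+60],None,fx=f,fy=f,interpolation=cv2.INTER_CUBIC)
    draw(o,"side",CR,bridge(th),c0,r0,f,(0,255,255)); cv2.imwrite(f"pics/b{th}.png",o)
a=np.hstack([cv2.imread("pics/b1.65.png"),cv2.imread("pics/b1.75.png")]); cv2.imwrite("pics/b.png",cv2.resize(a,(800,433)))
E
```

```text
(no output)
```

View pics/b.png

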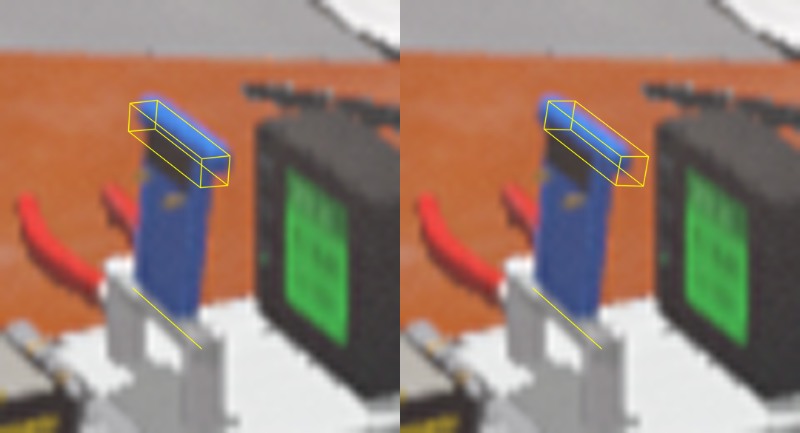

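```bash
python3 - <<'E'
from br import *
plan(wp(CR,52,0,165),down(CR[2])); where(CR)
E
```

```text
t 13.3 rows 2 dist [ 61.1  37.9 -11.7] turn [-0.   1.3  0.1] force [-0.6  0.2 -0.3] open 0.0325
[0.0, 0.0059, 0.036] [-0.02, 0.64, 0.07]
[-0.0004, 0.0058, 0.036] [-0.02, 0.64, 0.07]
fixture mm [-19.9  -1.5 176.7] tip z 157.7
```

Emit:
carry_out --motion '[0,0,0.025,0,0.6,0,1,0,0.005,0.025,0,0.4,0,1,0,0.005,0.015,0,0.2,0,1,0,0,0.005,0,0,0,1,0,0,0,0,0,0,1]'

```text
t: 13.8
tool_pos: [0.4828, 0.4279, 0.1701]
orientation: [-1.421, 0.807, -0.808]
force: [0.1, 0.3, 0.9]
opening: 0.0681
```

Emit:
carry_out --motion '[0,0,0,0,0,0,1,0,0,0,0,0,0,1,0,0,0,0,0,0,1,0,0,0,0,0,0,1,0,0,0,0,0,0,1]'

```text
t: 14.3
tool_pos: [0.4806, 0.4269, 0.1701]
orientation: [-1.423, 0.808, -0.806]
force: [-0.6, -1.0, 0.3]
opening: 0.0929
```

```bash
python3 - <<'E'
from br import *
plan(wp(CR,53,0,111),down(CR[2])); where(CR)
snap("side",200,90,150,120,5,"pics/s20.png",None,CR,[(CR,bridge(1.7,6))])
E
```

```text
t 14.3 rows 2 dist [  5.    3.6 -53.1] turn [0.4 0.1 0.2] force [-0.6 -1.   0.3] open 0.0929
[-0.0003, 0.0265, 0.0033] [0.19, 0.05, 0.08]
[-0.0003, 0.0266, 0.0032] [0.19, 0.05, 0.08]
fixture mm [ 46.8  -0.5 164.1] tip z 145.1
```

View pics/s20.png

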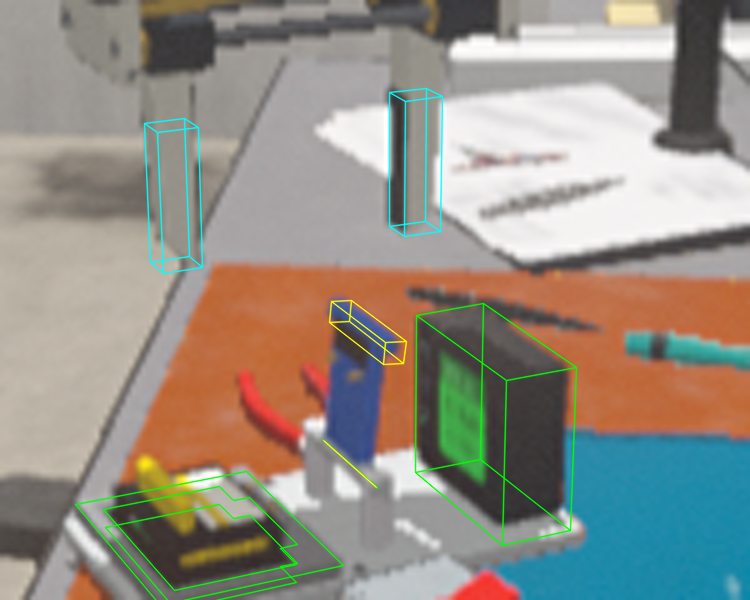

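Emit:
carry_out --motion '[0,0,0.006,0.2,0,0,1,0,0.01,0.002,0.1,0,0,1,0,0.015,0,0,0,0,1,0,0.012,0,0,0,0,1,0,0,0,0,0,0,1]'

```text
t: 14.85
tool_pos: [0.488, 0.4311, 0.1293]
orientation: [-1.419, 0.805, -0.808]
force: [0.4, -1.0, -0.5]
opening: 0.0931
```

```bash
python3 - <<'E'
from br import *
plan(wp(CR,53,0,111),down(CR[2])); where(CR)
snap("side",200,90,150,120,5,"pics/s21.png",None,None,[(CR,bridge(1.7,6))])
E
```

```text
t 14.85 rows 1 dist [ -2.3  -0.6 -12.3] turn [0.1 0.1 0.2] force [ 0.4 -1.  -0.5] open 0.0931
[-0.0007, 0.0123, -0.0023] [0.06, 0.1, 0.17]
fixture mm [ 55.3  -0.7 123.3] tip z 104.3
```

View pics/s21.png

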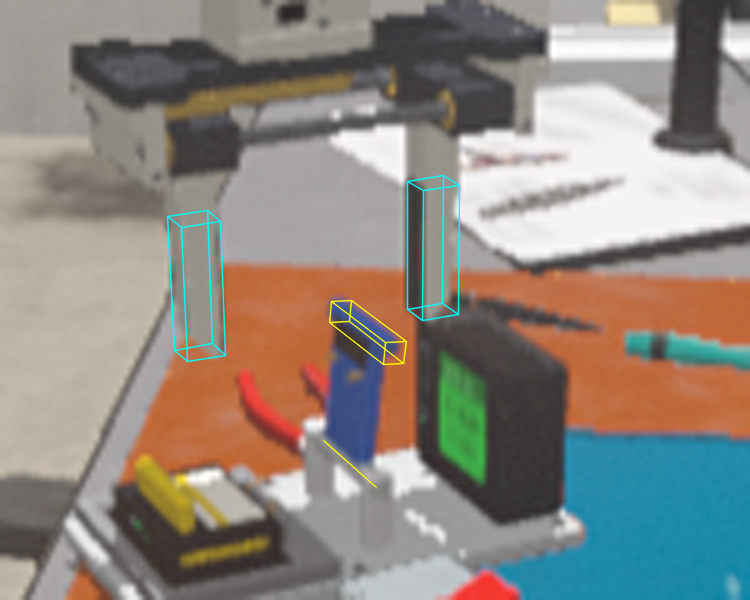

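Emit:
carry_out --motion '[0,0.005,-0.002,0,0,0,1,0,0.006,0,0,0,0,1,0,0.001,-0.003,0,0,0,1,0,0,-0.006,0,0,0,1,0,0,-0.006,0,0,0,1]'

```text
t: 15.4
tool_pos: [0.4731, 0.4222, 0.1176]
orientation: [-1.417, 0.804, -0.809]
force: [-0.7, -0.1, 0.8]
opening: 0.0931
```

```bash
cat > bt.py <<'E'
from br import *
import sys
def target(th,r=60,h=6):
    u=np.array([-np.cos(th),np.sin(th)]); n=np.array([np.sin(th),np.cos(th)]); q=np.array([70,39.5])+r*u+h*n
    return q[0]-46.5,q[1]+19
if __name__=="__main__":
    where(CR)
    for th in(1.7,1.4,1.2,1.0,.8,.6,.4,.2,0): print(th,np.round(target(th),1))
    plan(wp(CR,*[target(float(sys.argv[1]))[0],0,target(float(sys.argv[1]))[1]]),down(CR[2]))
    snap("side",200,90,150,120,5,f"pics/{sys.argv[2]}.png",None,None,[])
E
python3 bt.py 1.2 s22
```

```text
fixture mm [ 38.1  -0.7 111.6] tip z 92.6
1.7 [ 37.2 117.2]
1.4 [ 19.2 118.6]
1.2 [  7.4 116.6]
1.0 [ -3.9 112.2]
0.8 [-14.  105.7]
0.6 [-22.6  97.3]
0.4 [-29.4  87.4]
0.2 [-34.1  76.3]
0 [-36.5  64.5]
t 15.4 rows 1 dist [-26.8 -15.    5. ] turn [-0.   0.1  0.2] force [-0.7 -0.1  0.8] open 0.0931
[-0.0008, -0.005, -0.0307] [-0.02, 0.09, 0.16]
```

View pics/s22.png

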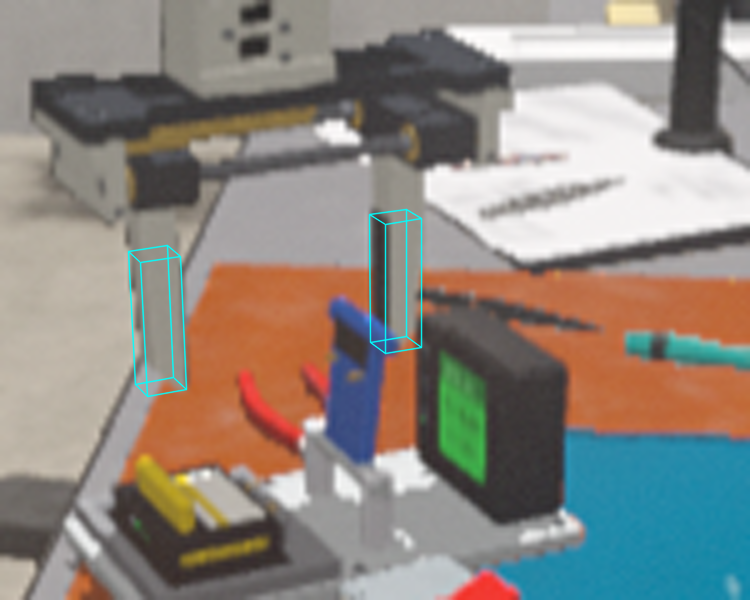

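Emit:
carry_out --motion '[0,0,-0.006,0,0,0.1,1,0,0,-0.008,0,0,0,1,0,0,-0.009,0,0,0,1,0,0,-0.009,0,0,0,1,0,0,-0.006,0,0,0,1]'

```text
t: 15.95
tool_pos: [0.4387, 0.4019, 0.1192]
orientation: [-1.412, 0.803, -0.808]
force: [1.8, 1.0, 0.3]
opening: 0.0931
```

```bash
python3 bt.py 0.8 s23
```

```text
fixture mm [ -1.9  -0.8 113.2] tip z 94.2
1.7 [ 37.2 117.2]
1.4 [ 19.2 118.6]
1.2 [  7.4 116.6]
1.0 [ -3.9 112.2]
0.8 [-14.  105.7]
0.6 [-22.6  97.3]
0.4 [-29.4  87.4]
0.2 [-34.1  76.3]
0 [-36.5  64.5]
t 15.95 rows 1 dist [-10.8  -5.5  -7.5] turn [-0.3  0.1  0. ] force [1.8 1.  0.3] open 0.0931
[-0.0008, 0.0074, -0.0121] [-0.3, 0.09, 0.04]
```

View pics/s23.png

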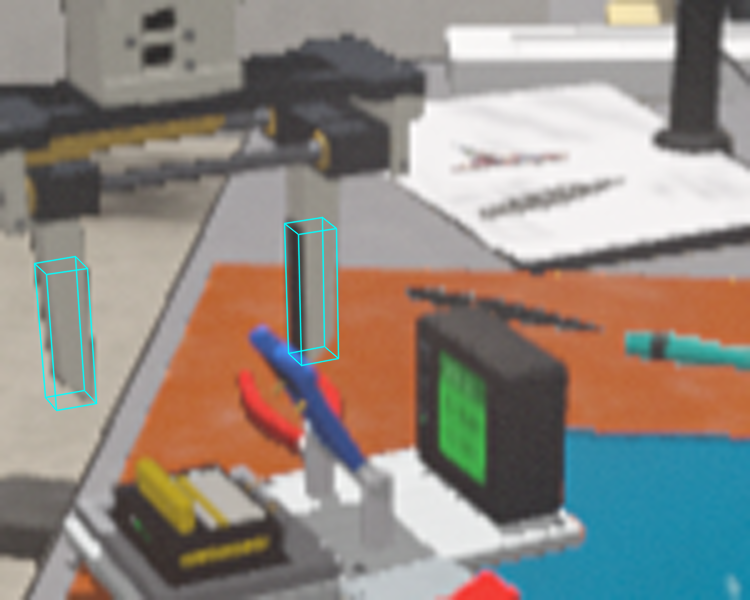

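Emit:
carry_out --motion '[0,0.003,-0.006,-0.2,0,0,1,0,0.005,-0.006,0,0,0,1,0,0.006,-0.006,0,0,0,1,0,0.006,-0.005,0,0,0,1,0,0.006,-0.004,0,0,0,1]'

```text
t: 16.5
tool_pos: [0.4141, 0.3874, 0.0931]
orientation: [-1.413, 0.804, -0.808]
force: [1.4, 1.5, 0.9]
opening: 0.0931
```

```bash
python3 bt.py 0.2 s24
```

```text
fixture mm [-30.5  -0.7  87.1] tip z 68.1
1.7 [ 37.2 117.2]
1.4 [ 19.2 118.6]
1.2 [  7.4 116.6]
1.0 [ -3.9 112.2]
0.8 [-14.  105.7]
0.6 [-22.6  97.3]
0.4 [-29.4  87.4]
0.2 [-34.1  76.3]
0 [-36.5  64.5]
t 16.5 rows 1 dist [ -3.4  -1.2 -10.8] turn [-0.2  0.1  0. ] force [1.4 1.5 0.9] open 0.0931
[-0.0007, 0.0108, -0.0036] [-0.22, 0.09, 0.03]
```

View pics/s24.png

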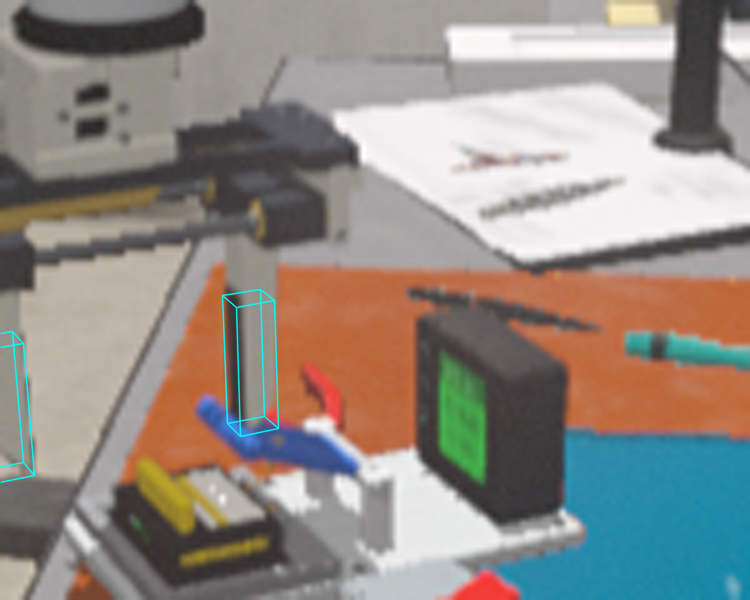

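Emit:
carry_out --motion '[0,0.005,-0.003,-0.2,0,0,1,0,0.006,-0.002,0,0,0,1,0,0.005,-0.001,0,0,0,1,0,0.003,0,0,0,0,1,0,0.002,0,0,0,0,1]'

```text
t: 17.05
tool_pos: [0.4073, 0.3835, 0.0701]
orientation: [-1.419, 0.807, -0.806]
force: [-11.7, -9.3, 32.3]
opening: 0.0927
```

```bash
python3 bt.py 0.0 s25
```

```text
fixture mm [-38.4  -0.6  64.1] tip z 45.1
1.7 [ 37.2 117.2]
1.4 [ 19.2 118.6]
1.2 [  7.4 116.6]
1.0 [ -3.9 112.2]
0.8 [-14.  105.7]
0.6 [-22.6  97.3]
0.4 [-29.4  87.4]
0.2 [-34.1  76.3]
0 [-36.5  64.5]
t 17.05 rows 1 dist [1.3 1.4 0.4] turn [0.2 0.1 0. ] force [-11.7  -9.3  32.3] open 0.0927
[-0.0006, -0.0004, 0.0019] [0.16, 0.11, 0.04]
```

View pics/s25.png

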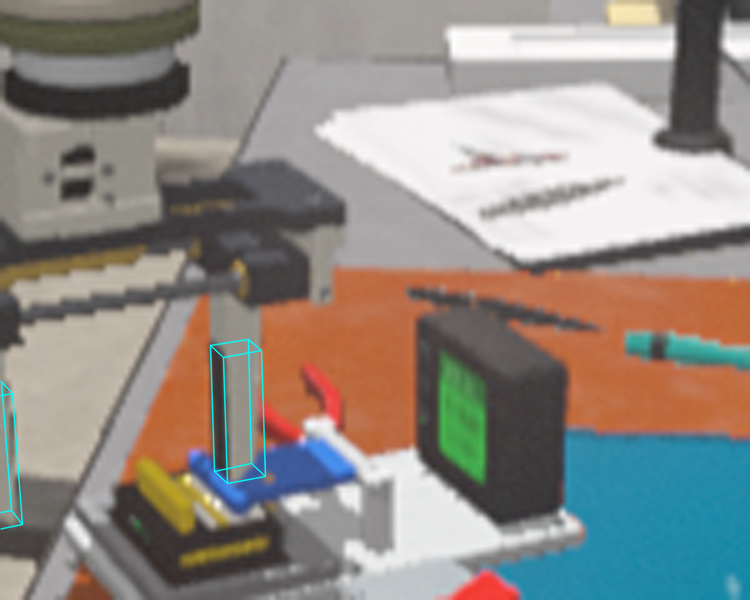

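Emit:
carry_out --motion '[0,-0.005,0,0,0,0,1,0,-0.02,0,0,0,0,1,0,-0.035,0,0,0,0,1,0,-0.04,-0.02,0,0,0,1,0,-0.04,-0.03,0,0,0,1]'

```text
t: 17.6
tool_pos: [0.3608, 0.3549, 0.2062]
orientation: [-1.436, 0.816, -0.802]
force: [0.6, 1.3, 1.3]
opening: 0.0933
```

Emit:
carry_out --motion '[-0.04,0,-0.03,0,0,0,1,-0.045,0,-0.02,0,0,0,1,-0.045,0,0,0,0,0,1,-0.03,0,0,0,0,0,1,0,0,0,0,0,0,1]'

```text
t: 18.1
tool_pos: [0.2332, 0.4703, 0.2147]
orientation: [-1.424, 0.816, -0.806]
force: [0.4, -0.4, -0.7]
opening: 0.0934
```

```bash
python3 - <<'E'
from br import *
print(robot.read_state()["tool_pos"])
seated=[((a[0],a[1],a[2]+10),(b[0],b[1],b[2]+10)) for a,b in packseg]
c=CR
snap("side",205,140,120,110,6.5,"pics/s26.png",None,None,[],fg=False)
snap("top",140,175,170,110,4.5,"pics/t26.png",None,None,[],fg=False)
snap("side",215,155,70,65,9,"pics/s27.png",None,None,[(CR,seated),(CR,bridge(0,6))],fg=False)
E
```

```text
[0.23318073 0.47034172 0.21467695]
```

View pics/s26.png

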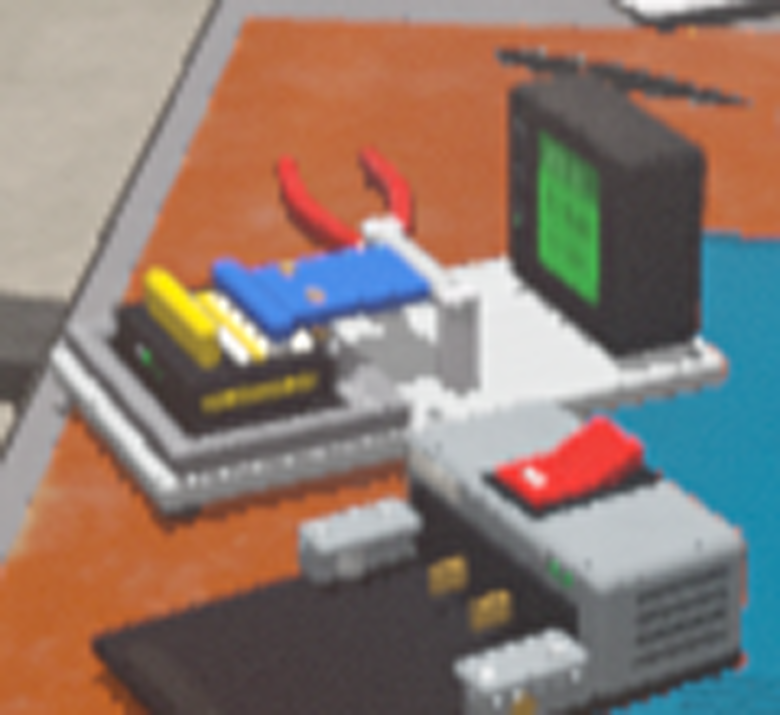

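View pics/t26.png

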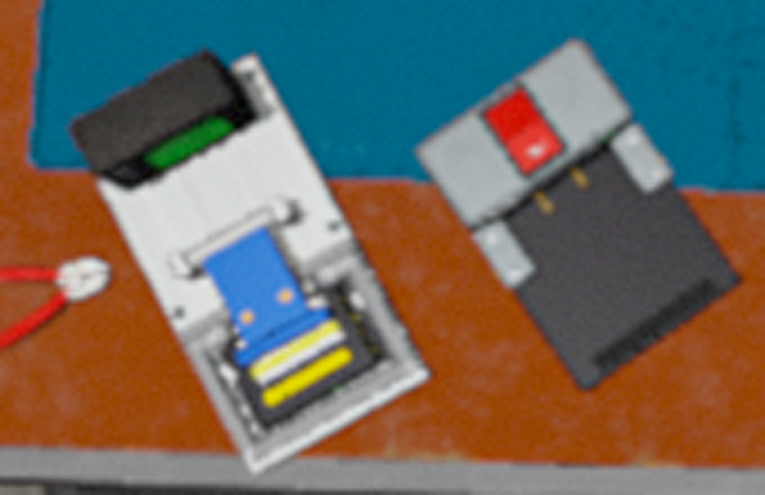

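View pics/s27.png

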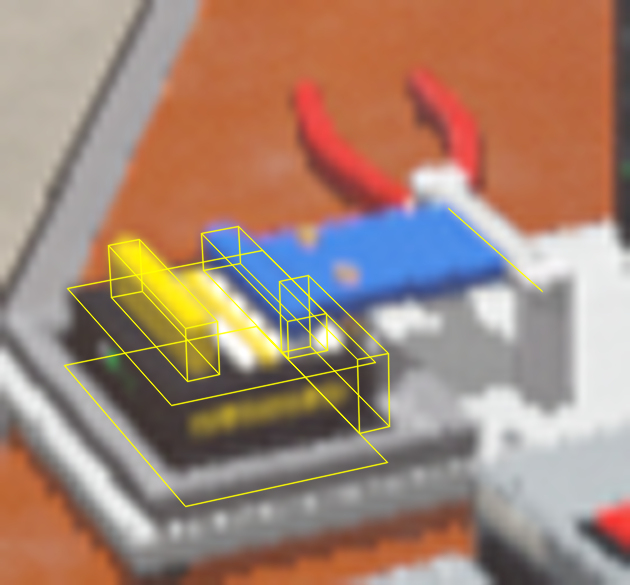

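```bash
python3 - <<'E'
from br import *
seated=[((a[0],a[1],a[2]+10),(b[0],b[1],b[2]+10)) for a,b in packseg if True]
im=imaging.read_camera("top")
crop("top",180,220,60,60,11,"pics/t28a.png",im=im)
snap("top",180,220,60,60,11,"pics/t28.png",None,CR,[(CR,seated)],fg=False)
crop("side",210,165,70,55,11,"pics/s28.png")
E
```

```text
(no output)
```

View pics/t28a.png

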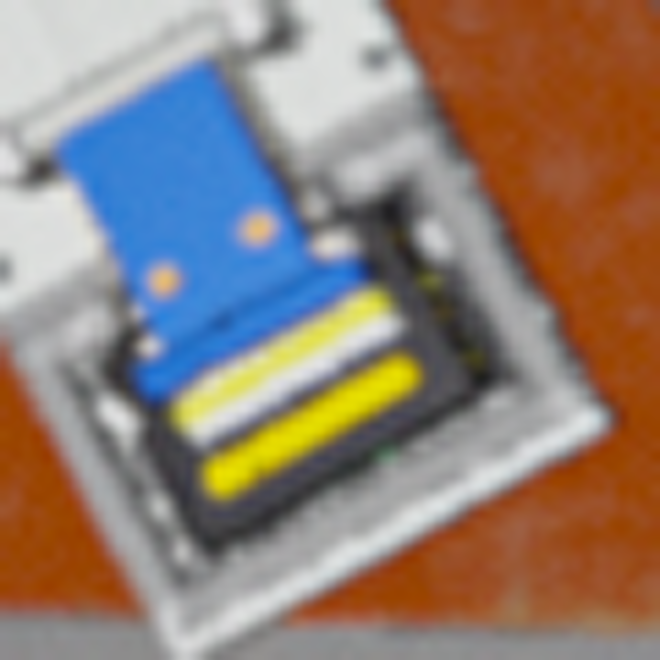

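View pics/t28.png

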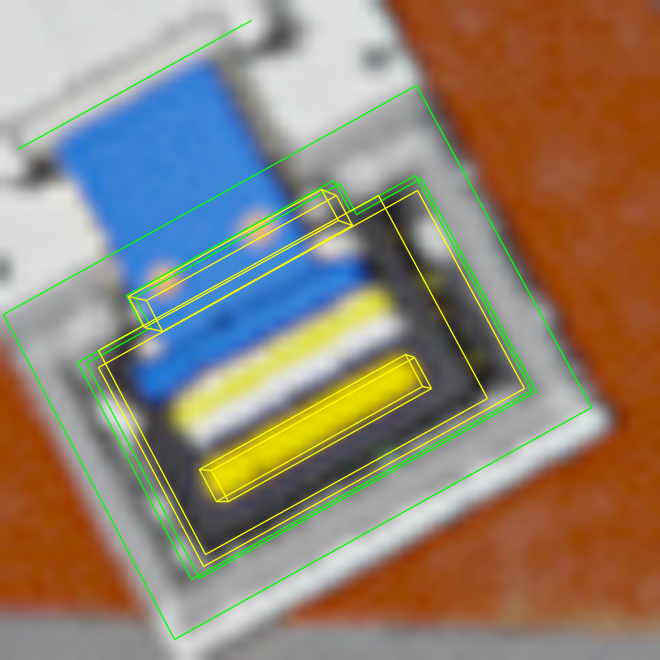

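View pics/s28.png

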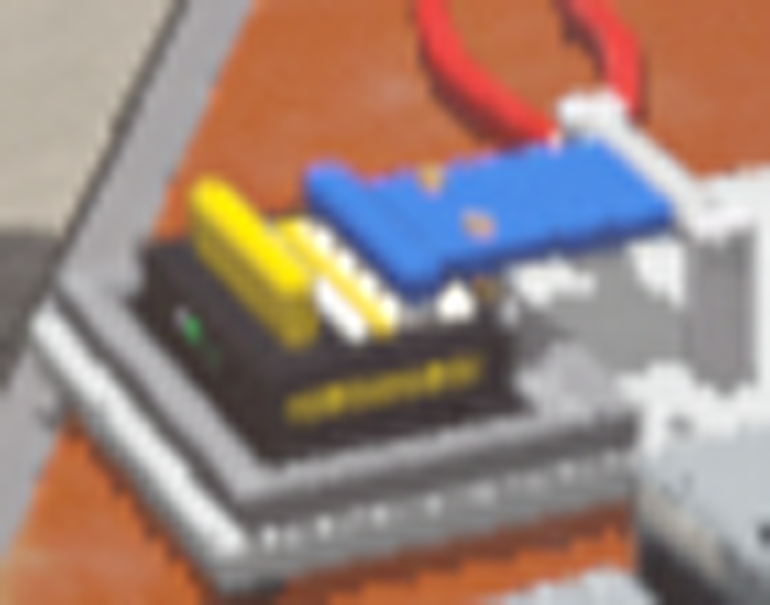

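```bash
python3 - <<'E'
from h import *
a=cv2.imread("pics/top0.png"); b=imaging.read_camera("top")
print(np.abs(a[150:280,300:420].astype(int)-b[150:280,300:420]).mean(), robot.read_state()["t"])
print(robot.close_job())
E
```

```text
3.5341452991452993 18.45
the job is handed in; nothing more can be done
None
```

The job is finished and was handed in at about 18.5 s of the 48 s allowed; no verdict is reported.

- **Switch:** I pressed the red rocker down until it stopped at about 28 N. The pictures afterwards show its near half level, so the dock is off.
- **Pack:** I gripped it by the yellow ridge, drew it about 45 mm straight out past the catch, and lifted it level. I then lowered it into the pocket with the terminals towards the tester. It stopped within 0.1 mm of the expected floor height, and I pressed it to about 19 N before letting go. In the top picture the seated pack's expected outline lies on the real one.
- **Bridge:** I swung the blue bridge down with one finger and pressed it at about 32 N until it stopped. The pictures show it lying level over the pack.
- **Other checks:** The arm was clear of everything at hand-in. The area around the cell block and tweezers looked unchanged from the first picture. I did not compare the rest of the bench that way.

One disagreement remained. The side camera drew things about 1–2 px off from the arm's own readings, which is 2–5 mm in y. I relied on the top camera and the contact forces for the final fit.

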